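Fit the filter cartridges in the air manifold

ROBOT

A 6-joint arm with a two-finger parallel gripper is mounted at the origin on the work surface. World frame = base frame: x ahead of the robot, y to its left, z up, the work surface at z = 0. Lengths are in mm, angles in rad, forces in N, time in s.
With the tool pointing down it reaches from about 300 to 950 mm from the base axis. Payload 3.1 kg.
Tool frame: the origin (TCP) lies at the centre of the arm's flange, where the gripper is bolted on; the fingertips stand 173 mm ahead of it and the grasp point (between the pads) lies 155 mm ahead of it; z points along the fingers, y is the direction in which the jaws open and shut (so a half turn about z gives the same grasp; the last joint's range is limited). The gripper opens to 85 mm and grips with 20 to 120 N. Pads are 22 mm wide; open, the fingers measure 114 mm over their backs; the gripper's body (76 mm by 85 mm) begins 54 mm behind the grasp point. The pads swing forward as they close: fully open they stand 13 mm farther back than shut.
Start: joints at [-1.265, 0.308, 1.634, -0, 1.2, -0.07], TCP at [229.36, -581.401, 404.672] pointing down, gripper open.
Joint ranges: [-3.06, 3.06], [-0.79, 1.96], [0.05, 2.63], [-1.19, 4.34], [0.05, 2.64], [-2.94, 2.94]. Speed limits (rad/s): [2.79, 2.79, 3.14, 3.14, 3.14, 3.14].

INTERFACE

Orientations are given as [roll, pitch, yaw] about the fixed x, y, z axes, in that order (R = Rz(yaw) Ry(pitch) Rx(roll)).
In Python, from rig import r gives the robot as it stands.
- The arm moves only by the shell command python3 -m crank 'ROWS'. ROWS is JSON, a list of rows, each a list of 3 entries, a list of its own where there are three numbers: the shift along the world's x, y, z normalised to -1 to 1, where 1 is 250 mm, then the turn, a rotation vector about the world's x, y, z normalised to -1 to 1, where 1 is 2 rad, then the closure, from -1 (fully open) to 1 (shut). In form: [[[x, y, z], [rx, ry, rz], gripper], ...]. A call has 1 to 10 rows; each row is the pose to reach, as a shift and turn from the pose commanded when the call began; what a row does not reach only later rows make up. A row lasts 1/12 s, in which the tool goes at most 41.7 mm and 7.16 degrees, less where a joint would pass 70% of its speed; a pose out of reach is approached as far as the arm can. A call with a number of a shift or a turn outside -1 to 1 is refused whole. A call with a gripper value outside its range is refused whole. The fingers move at their own pace and stop on an object; the grip force is fixed at half the most. Time passes only in rows, so rows that repeat a pose let the fingers close. It gives the time, the measured TCP pose, the force and the opening at its end, in the units of the state.
- r.observe(): the state, without advancing time (a new reading comes with each control period).
- r.camera(name): name is "scene" or "top" or "wrist"; returns a dict with "color" (384x512x3 uint8, red, green, blue), "mtx" (3x3 intrinsics, pixels), "extrinsics" (4x4, takes a point from camera to world coordinates). Camera axes: x right, y down, z forward; pixel columns grow to the right and rows downward; lengths in mm; the calibration is good to about 2 mm. A picture is of the moment at which its call begins. There is no depth.
- r.job_done(): hands the job in, once; it reports no verdict.
The state is a dict: "clock": time; "joint_positions": joint angles; "qvel": joint speeds; "joint_efforts": joint torques, N m; "ee_pos": TCP position; "tcp_rot": TCP orientation; "ft_force": force on the tool from outside, world axes, zero at the start; "torque": the same for the moment, N m; "width": opening from 0.0 (shut) to 1.0 (fully open).
Only numpy, scipy, OpenCV 4.12 (cv2) and the standard library are available. Lean on these libraries where they do the work, as an engineer would, in place of code of your own. Each camera call takes 0.05 s, during which the arm holds its last target.

TASK

Clear the tools left lying on the air filter manifold into the grey crate. Then fit every filter cartridge standing on the bench into a socket of the manifold: handle in line with the entry notches, push it down fully against the spring and twist it a quarter turn clockwise (seen from above) to the stop so that it stays locked. When all of them are locked, swing the red-balled valve lever fully over, away from the robot, to open the air, and leave the bin, bottle and jar alone.

Things in the scene. Friction and masses are not known exactly. Their poses are not given: they have to be found in the camera images.
- cartridge0_center (a point): Filter cartridge (up to 3 identical; some absent), loose, upright, 114 mm high, 250 g: black nose 60 mm across, 30 mm long, tapered to 52 at the foot; white drum 76 across, 50 high; orange handle bar on top 60 long (x axis), 16 wide, 34 high. Two orange lugs at the nose along the same x axis, both ends alike. Point: on the axis 57 mm above the foot, 57 below the bar's top. z up.
- cartridge1_center (a point): Identical to cartridge0. The drum's top is 23 mm above this centre point (so the bar may be gripped from 23 to 57 mm above it), the drum's underside (shoulder) 27 mm below it. The lugs are 14 mm wide, 8 mm thick, 78 mm from tip to tip, their underside 8 mm above the foot.
- cartridge2_center (a point): Identical to cartridge0 and cartridge1. Point on its axis, half-way up.
- socket0 (a point): Bayonet socket at the manifold's +y end; point on its axis at the manifold's top; z up. Mouth 66 mm across in a 10 mm thick dark steel flange, two entry notches 22 mm wide at its +x and -x, reaching 42 mm from the axis. Cartridge goes in with its handle bar along the socket's x, and locks with the bar along the socket's y: 90 degrees clockwise seen from above, to a stop; the other way is blocked.
- socket1 (a point): Middle socket, same as socket0. A spring plunger inside rests 14 mm below the manifold's top. A cartridge put in rests on it with its centre point 43 mm above this point; pushing down takes 4 rising to 10 N; push until the centre is 27 to 29 mm above this point (27: shoulder on the manifold), then turn. Locked and let go it rises to 31 mm and is held by the flange; unturned it springs back to 43.
- socket2 (a point): Socket nearest the valve lever, same as socket0 and socket1. Point on its axis at the manifold's top.
- manifold: Compressed-air filter manifold, fixed: aluminium block 120 mm (x) by 455 mm (y) by 50 mm high with three sockets in its top in a row along its y axis, 120 mm apart, and a lever valve near its -y end. Origin on the underside below the middle socket; z up. Yellow marks on its top show where the handle bars point when locked.
- level_center (a point): Spirit level, loose: red bar 160 mm long (its x axis), 44 mm wide (y), 22 mm high (z), 200 g, lying flat; point at its centre. At the start it lies on the manifold's top across the sockets.
- spanner_center (a point): Steel double-ended spanner, loose: 170 mm long (its x axis), shank 22 mm wide (y) between heads 40 mm wide, 14 mm thick (z), 250 g, lying flat; point at its centre, on the shank. At the start it lies on the manifold's top across the sockets.
- crate_floor (a point): Centre of the inner floor of the grey open tool crate, fixed: 240 mm (x) by 190 mm (y) outside, 70 mm high, walls and floor 6 mm thick. z up.
- valve (a joint): Air valve lever at the manifold's -y end: steel rod 80 mm long with a red ball 26 mm across, turning about the manifold's y axis, pivot 72 mm above the bench. 0 = shut, leaning 0.5 rad to the manifold's -x side (to the robot); 1.0 = fully open, leaning 0.5 rad to its +x side. Stays where it is left; about 1 N at the ball moves it.
- valve_tip (a point): Centre of the red ball on the valve lever (moves with the lever).
- screw_bin: Bystander: small orange open bin, loose, 90 by 140 mm, 70 mm high; origin at the centre of its underside.
- oil_bottle: Bystander: blue bottle, loose, 64 mm across, 150 mm high; origin at the centre of its underside.
- screw_jar: Bystander: amber jar with a black cap, loose, 70 mm across, 90 mm high; origin at the centre of its underside.

How it is judged:
By the outcome, as a careful person would: the job done as asked, in the order asked, and still so for the second after the job is handed in, with the robot touching nothing.
Of cartridge0, cartridge1, cartridge2 only 2 to 3 are there at a start; the rules pass over those that are not, and their reading is None.
At some moment in a run one of level, spanner may be knocked a few centimetres aside while the robot is not near it.
It also fails if it takes over 210 s, if anything falls off the work surface, if the arm or the gripper's body presses on something with over 40 N, if the wrist force passes 120 N, or if a joint passes its speed limit or range.

## Working session

There is one attempt and no reset: what is moved stays moved. The work goes in short steps, Python scripts to look and compute and a shell command to move; the robot and the scene stay as the last step left them, time stands still between calls to the robot, and variables do not carry over. Pictures are saved under pics/ and viewed, and the job is handed in when it is done.

```bash
ls; mkdir -p pics
python3 - <<'E'
from rig import r
import cv2
print(r.observe())
for n in ["scene","top","wrist"]:
    c=r.camera(n); cv2.imwrite(f"pics/{n}0.png",cv2.resize(c["color"][:,:,::-1],(800,600),interpolation=cv2.INTER_CUBIC))
    print(n,c["mtx"].tolist(),c["extrinsics"].round(3).tolist())
E
```

```text
pics
{'clock': 0.0, 'joint_positions': array([-1.26474137e+00,  3.08995367e-01,  1.63518670e+00, -4.15548967e-05,
        1.19970853e+00, -6.97146555e-02]), 'qvel': array([ 0.00059742, -0.00012096, -0.00099777, -0.00072607, -0.00072551,
        0.00119125]), 'joint_efforts': array([ 1.29712855e-03, -4.15247011e+01, -2.76662761e+01,  8.31370880e-05,
        1.03517377e-02,  2.20629381e-08]), 'ee_pos': array([ 229.20011561, -580.99931217,  403.45255719]), 'tcp_rot': array([-3.13929760e+00, -1.21472629e-04,  3.75784589e-01]), 'ft_force': array([ 0.42814393, -0.00533015,  0.68621207]), 'torque': array([-0.02012047,  0.04273476,  0.01217397]), 'width': 0.9974081353515002}
scene [[355.8649062356833, 0.0, 254.2905126413818], [0.0, 355.8649062356833, 193.37070843171074], [0.0, 0.0, 1.0]] [[-0.888, 0.384, -0.255, 890.299], [0.461, 0.746, -0.481, 497.752], [0.006, -0.544, -0.839, 987.642], [0.0, 0.0, 0.0, 1.0]]
top [[386.9599892859267, 0.0, 256.09150668406136], [0.0, 386.9599892859267, 194.602301738685], [0.0, 0.0, 1.0]] [[0.017, -0.982, 0.19, 416.57], [-1.0, -0.018, -0.0, -16.201], [0.004, -0.19, -0.982, 1095.205], [0.0, 0.0, 0.0, 1.0]]
wrist [[268.92253529715487, 0.0, 261.3841852584416], [0.0, 268.92253529715487, 192.01060831560986], [0.0, 0.0, 1.0]] [[0.367, -0.893, -0.26, 294.595], [-0.93, -0.353, -0.101, -555.139], [-0.001, 0.279, -0.96, 373.329], [0.0, 0.0, 0.0, 1.0]]
```

View pics/scene0.png

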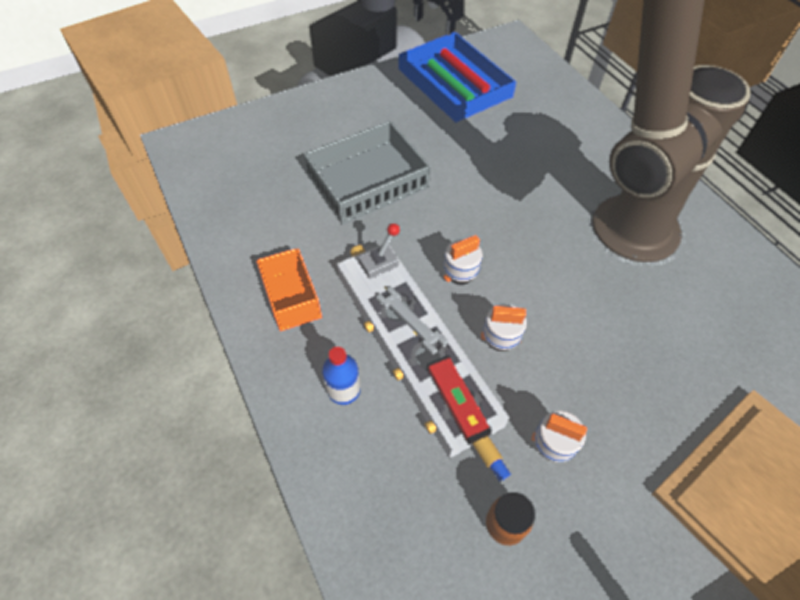

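View pics/top0.png

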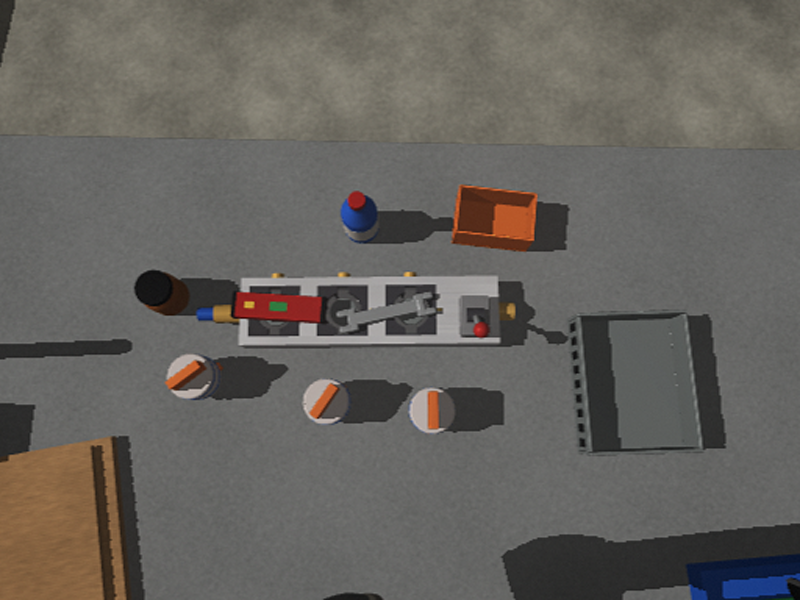

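View pics/wrist0.png

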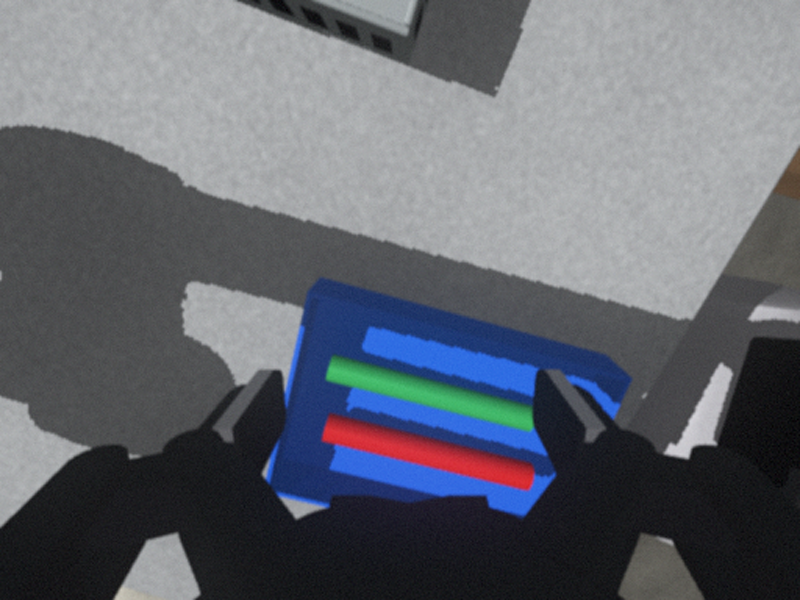

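Three cartridges are present, in the top view at about (185,375), (323,400) and (433,410). The level and spanner lie on the manifold, and the crate is at the right (640,385). Next I'll fit box models to the colour masks in both fixed cameras.

```bash
cat > h.py <<'E'
import numpy as np, cv2
from scipy.optimize import minimize, least_squares
def proj(c,P):
    E=c["extrinsics"];P=np.atleast_2d(P).astype(float)
    q=(P-E[:3,3])@E[:3,:3]; u=q@np.array(c["mtx"]).T
    return u[:,:2]/u[:,2:]
def ray(c,uv,z):
    E=c["extrinsics"];d=E[:3,:3]@np.linalg.inv(c["mtx"])@np.array([uv[0],uv[1],1.])
    return E[:3,3]+d*(z-E[2,3])/d[2]
def box(p,h0,h1,l,w):
    x,y,a=p;R=np.array([[np.cos(a),-np.sin(a)],[np.sin(a),np.cos(a)]])
    c=np.array([[s*l/2,t*w/2] for s in(-1,1) for t in(-1,1)])@R.T+[x,y]
    return np.vstack([np.c_[c,np.full(4,z)] for z in(h0,h1)])
def hull(c,P):return cv2.convexHull(proj(c,P).astype(np.float32))
def mask_fit(cams,masks,p0,f):
    """f(p)->3d pts; maximise IoU (soft)"""
    S=4
    def cost(p):
        t=0
        for c,m in zip(cams,masks):
            ys,xs=np.nonzero(m);x0,x1,y0,y1=xs.min()-12,xs.max()+13,ys.min()-12,ys.max()+13
            mm=cv2.resize(m[max(y0,0):y1,max(x0,0):x1].astype(np.uint8),None,fx=S,fy=S,interpolation=cv2.INTER_NEAREST)
            r=np.zeros_like(mm);h=(hull(c,f(p))-[max(x0,0),max(y0,0)]+0.5)*S-.5
            cv2.fillConvexPoly(r,np.round(h*16).astype(np.int32),1,shift=4)
            t+=1-(r&mm).sum()/max(1,(r|mm).sum())
        return t
    best=None
    for da in np.linspace(-1.5,1.5,9):
        s=np.array(p0,float);s[2]+=da
        sx=np.array([s,s+[12,0,0],s+[0,12,0],s+[0,0,.25]])
        o=minimize(cost,s,method="Nelder-Mead",options=dict(initial_simplex=sx,xatol=.02,fatol=1e-5,maxiter=300))
        if best is None or o.fun<best.fun:best=o
    return best.x,best.fun
def comps(m,amin=15):
    n,l,st,ce=cv2.connectedComponentsWithStats(m.astype(np.uint8),connectivity=8)
    return [(l==i,st[i],ce[i]) for i in range(1,n) if st[i][4]>=amin]
def orange(c):
    h=cv2.cvtColor(c["color"],cv2.COLOR_RGB2HSV)
    return (h[...,0]>=3)&(h[...,0]<=16)&(h[...,1]>165)&(h[...,2]>90)
def red(c):
    h=cv2.cvtColor(c["color"],cv2.COLOR_RGB2HSV)
    return ((h[...,0]<=3)|(h[...,0]>174))&(h[...,1]>150)&(h[...,2]>60)
E
python3 - <<'E'
from h import *
from rig import r
for n in["scene","top"]:
    c=r.camera(n)
    for nm,f in(("orange",orange),("red",red)):
        print(n,nm,[(s.tolist(),e.round(1).tolist()) for m,s,e in comps(f(c))])
t=r.camera("top")
print("axes check crate",ray(t,(640*.64,385*.64),6))
for uv in[(240,278),(498,276),(500,345),(240,346)]: print(ray(t,np.array(uv)*.64,50).round(1))
cv2.imwrite("pics/topc.png",cv2.resize(t["color"][160:290,80:330,::-1],(800,416),interpolation=cv2.INTER_CUBIC))
s=r.camera("scene")
cv2.imwrite("pics/scenec.png",cv2.resize(s["color"][130:340,190:390,::-1],(570,600),interpolation=cv2.INTER_CUBIC))
E
```

```text
scene orange [([290, 152, 16, 13, 127], [297.2, 157.6]), ([165, 160, 40, 51, 1091], [183.6, 184.8]), ([193, 168, 8, 20, 25], [196.3, 177.4]), ([315, 196, 21, 10, 163], [324.9, 200.9]), ([298, 265, 9, 8, 28], [301.9, 268.4]), ([351, 265, 24, 16, 193], [362.1, 272.9])]
scene red [([283, 32, 30, 27, 162], [297.4, 45.0]), ([249, 144, 6, 6, 32], [251.5, 146.5]), ([211, 222, 10, 11, 83], [215.5, 227.3]), ([275, 230, 37, 49, 604], [292.6, 253.4])]
top orange [([290, 118, 54, 40, 1007], [320.9, 139.8]), ([156, 192, 7, 6, 16], [158.3, 195.1]), ([106, 231, 22, 18, 135], [116.6, 239.5]), ([199, 246, 17, 22, 136], [206.8, 256.2]), ([274, 251, 7, 23, 148], [276.8, 262.4])]
top red [([223, 123, 11, 11, 95], [227.9, 127.9]), ([150, 187, 56, 20, 799], [178.2, 196.3]), ([303, 206, 9, 10, 71], [307.3, 210.6])]
axes check crate [ 487.31048007 -448.88188377    6.        ]
[660.5 268.1  50. ]
[ 672.6 -189.8   50. ]
[ 549.3 -191.6   50. ]
[539.4 259.9  50. ]
```

View pics/topc.png

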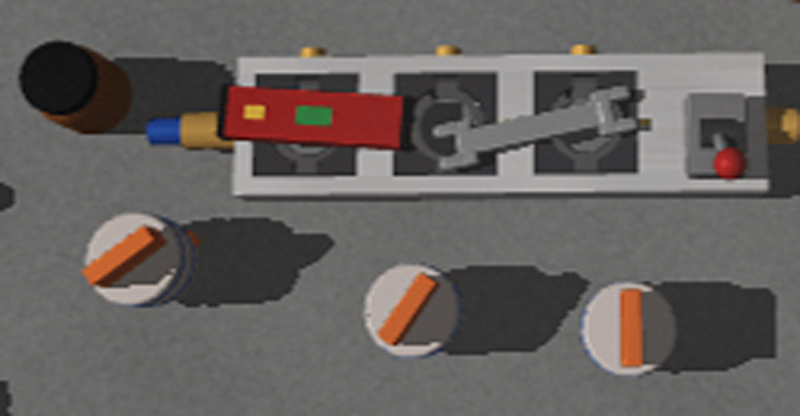

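View pics/scenec.png

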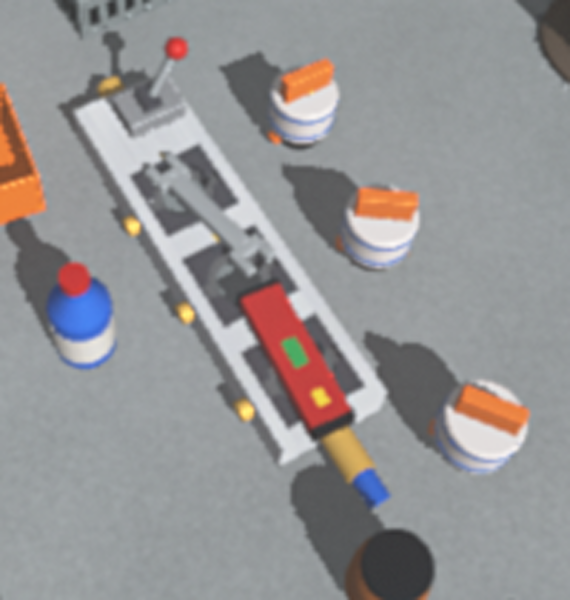

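```bash
cat > fit0.py <<'E'
from h import *
from rig import r
cs=r.camera("scene");ct=r.camera("top");cams=[cs,ct]
import sys
def near(c,m,P,amin=15):
    q=proj(c,P)[0];return min(comps(m,amin),key=lambda k:np.hypot(*(k[2]-q)))[0]
res={}
for k,uv in enumerate([(116.6,239.5),(206.8,256.2),(276.8,262.4)]):
    g=ray(ct,uv,105)
    ms=[near(c,orange(c),[g[0],g[1],100],60) for c in cams]
    for i,nm in((slice(0,2),"both"),(slice(0,1),"sc"),(slice(1,2),"top")):
        p,f=mask_fit(cams[i],ms[i],[g[0],g[1],0.],lambda p:box(p,80,114,60,16))
        print("cart",k,nm,p.round(2),round(f,3))
E
python3 fit0.py
python3 - <<'E'
from h import *
from rig import r
cams=[r.camera("scene"),r.camera("top")]
ms=[]
for c,nm in zip(cams,("s","t")):
    h=cv2.cvtColor(c["color"],cv2.COLOR_RGB2HSV)
    m=(h[...,1]<40)&(h[...,2]>165)
    q=proj(c,[603,38,50])[0]
    k=[x for x in comps(m,20)]
    print([(a[1].tolist()) for a in k])
    cv2.imwrite(f"pics/m{nm}.png",m.astype(np.uint8)*255)
E
```

```text
cart 0 both [485.05 336.15   2.11] 0.794
cart 0 sc [483.86 333.88  -0.83] 0.325
cart 0 top [485.21 336.8    2.11] 0.46
cart 1 both [447.02 105.19  -0.61] 0.629
cart 1 sc [ 4.4769e+02  1.0407e+02 -4.1000e-01] 0.317
cart 1 top [447.6  105.61  -0.55] 0.305
cart 2 both [ 4.3621e+02 -7.1530e+01  8.0000e-02] 0.528
cart 2 sc [ 4.3331e+02 -7.1780e+01  2.0000e-01] 0.324
cart 2 top [435.22 -72.52   0.  ] 0.165
[[0, 0, 94, 72, 3252], [112, 0, 110, 49, 2192], [299, 0, 11, 14, 95], [316, 0, 38, 19, 511], [355, 0, 8, 6, 30], [245, 21, 26, 17, 125], [350, 21, 14, 14, 72], [377, 21, 7, 6, 22], [366, 31, 11, 13, 74], [145, 40, 15, 20, 107], [35, 50, 22, 16, 114], [159, 52, 14, 11, 87], [390, 53, 10, 9, 41], [442, 55, 38, 14, 86], [0, 76, 65, 47, 1078], [420, 78, 20, 11, 79], [445, 99, 36, 29, 275], [29, 103, 10, 6, 28], [49, 107, 9, 13, 40], [23, 117, 15, 7, 57], [0, 130, 163, 214, 13527], [0, 134, 8, 7, 25], [74, 136, 11, 11, 61], [482, 136, 13, 11, 59], [89, 143, 7, 7, 25], [494, 148, 18, 16, 120], [243, 151, 10, 12, 42], [286, 158, 23, 21, 250], [216, 164, 110, 129, 2639], [417, 164, 15, 6, 31], [118, 170, 7, 12, 33], [108, 195, 7, 11, 28], [312, 203, 26, 19, 271], [56, 223, 11, 8, 40], [212, 241, 19, 16, 137], [356, 262, 17, 9, 55], [346, 272, 30, 24, 319], [68, 281, 21, 19, 147], [84, 282, 7, 6, 22], [102, 285, 15, 31, 160], [90, 286, 6, 7, 23], [166, 295, 6, 6, 21], [68, 302, 21, 22, 160], [45, 311, 8, 9, 35], [171, 318, 8, 6, 35], [84, 327, 9, 8, 45], [28, 334, 87, 50, 2344], [119, 334, 12, 7, 38], [144, 334, 35, 34, 371], [0, 342, 48, 42, 501], [0, 345, 7, 8, 25], [166, 351, 15, 26, 140], [164, 375, 7, 9, 29]]
[[204, 177, 74, 21, 242], [155, 178, 27, 9, 126], [296, 179, 22, 11, 110], [193, 182, 9, 7, 21], [280, 201, 14, 15, 69], [153, 204, 121, 17, 733], [285, 216, 34, 3, 56], [107, 227, 24, 15, 125], [194, 243, 23, 28, 220], [110, 246, 23, 9, 82], [262, 249, 22, 28, 252]]
```

```bash
python3 -m crank '[[[0.5,0.9,0],[0,0,0.25],-1],[[0.5,0.9,0],[0,0,0.25],-1],[[0.5,0.9,0],[0,0,0.25],-1],[[0.5,0.9,0],[0,0,0.25],-1],[[0.5,0.9,0],[0,0,0.25],-1],[[0.5,0.9,0],[0,0,0.25],-1],[[0.5,0.9,0],[0,0,0.25],-1]]'
python3 -m crank '[[[0.5,0.9,0],[0,0,0.29],-1],[[0.5,0.9,0],[0,0,0.29],-1],[[0.5,0.9,0],[0,0,0.29],-1],[[0.5,0.9,0],[0,0,0.29],-1],[[0.5,0.9,0],[0,0,0.29],-1],[[0.5,0.9,0],[0,0,0.29],-1],[[0.5,0.9,0],[0,0,0.29],-1]]'
python3 -m crank '[[[0.4,0.7,0],[0,0,0],-1],[[0.4,0.7,0],[0,0,0],-1],[[0.4,0.7,0],[0,0,0],-1],[[0.4,0.7,0],[0,0,0],-1],[[0.4,0.7,0],[0,0,0],-1],[[0.4,0.7,0],[0,0,0],-1],[[0.4,0.7,0],[0,0,0],-1]]'
python3 - <<'E'
from h import *
from rig import r
c=r.camera("wrist");cv2.imwrite("pics/w1.png",cv2.resize(c["color"][:,:,::-1],(800,600)))
np.save("w1.npy",c["extrinsics"]);print(r.observe()["ee_pos"],r.observe()["tcp_rot"])
E
```

```text
clock: 1.13
ee_pos: [356.1, -351.7, 404.6]
tcp_rot: [-3.14, -0.003, 0.88]
ft_force: [-0.1, -0.8, -0.2]
width: 1.001
clock: 1.72
ee_pos: [481.4, -127.3, 405.2]
tcp_rot: [3.139, -0.002, 1.461]
ft_force: [0.1, -1.5, 0.5]
width: 0.998
clock: 2.3
ee_pos: [580.0, 44.4, 404.5]
tcp_rot: [-3.141, 0.001, 1.459]
ft_force: [-0.3, 0.5, -0.3]
width: 1.0
[579.4355753   43.3320509  404.30871036] [-3.14069294e+00  1.18860447e-03  1.45695193e+00]
```

View pics/w1.png

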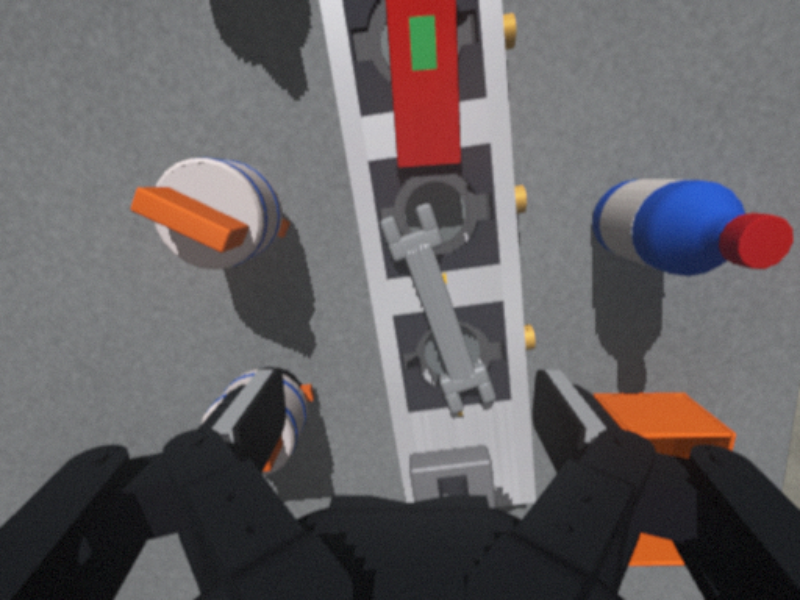

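The wrist view shows the spanner shank from (421,250) to (463,368), socket1's ring at (437,210), socket2's ring at (450,350) and the level going off the top.

```bash
cat >> h.py <<'E'
def W(c,u,v,z): return ray(c,(np.array([u,v])+.5)*.64-.5,z)   # pixel in 800x600 view
E
python3 - <<'E'
from h import *
from rig import r
c=r.camera("wrist")
a=W(c,421,250,64);b=W(c,463,368,64);print("spanner",a,b,(a+b)/2,np.arctan2(*(b-a)[1::-1]))
for u,v in[(437,210),(450,350)]:print("sock",W(c,u,v,50))
for u,v in[(322,0),(372,250),(410,500),(500,0),(520,300),(534,500)]:print("edge",W(c,u,v,50))
print("level end",W(c,398,166,72),W(c,462,163,72),W(c,386,0,72),W(c,457,0,72))
t=r.camera("top");cv2.imwrite("pics/t1.png",cv2.resize(t["color"][:,:,::-1],(800,600)))
E
```

```text
spanner [590.0479506   60.96729035  64.        ] [613.65698397 -38.18804851  64.        ] [601.85246729  11.38962092  64.        ] -1.337047234678775
sock [605.40439746  87.49624194  50.        ]
sock [605.37960389 -27.4697798   50.        ]
edge [542.39186914 232.33179902  50.        ]
edge [552.3998935   62.89620528  50.        ]
edge [ 555.33124324 -173.88347447   50.        ]
edge [659.89414944 218.94987216  50.        ]
edge [664.9652832   9.3811351  50.       ]
edge [ 670.33333236 -186.97711901   50.        ]
level end [580.39446721 121.6991561   72.        ] [624.09262619 118.68925557  72.        ] [584.78980936 219.78159258  72.        ] [628.47621012 214.80630003  72.        ]
```

```bash
python3 -m crank '[[[0.1,0.4,0],[0,0,0.03],-1],[[0.1,0.4,0],[0,0,0.03],-1],[[0.1,0.4,0],[0,0,0.03],-1],[[0.1,0.4,0],[0,0,0.03],-1],[[0.1,0.4,0],[0,0,0.03],-1]]'
python3 - <<'E'
from h import *
from rig import r
c=r.camera("wrist");cv2.imwrite("pics/w2.png",cv2.resize(c["color"][:,:,::-1],(800,600)))
E
```

```text
clock: 2.87
ee_pos: [604.2, 142.8, 404.6]
tcp_rot: [-3.141, 0.001, 1.516]
ft_force: [-0.6, -0.7, 0.8]
width: 1.001
```

View pics/w2.png

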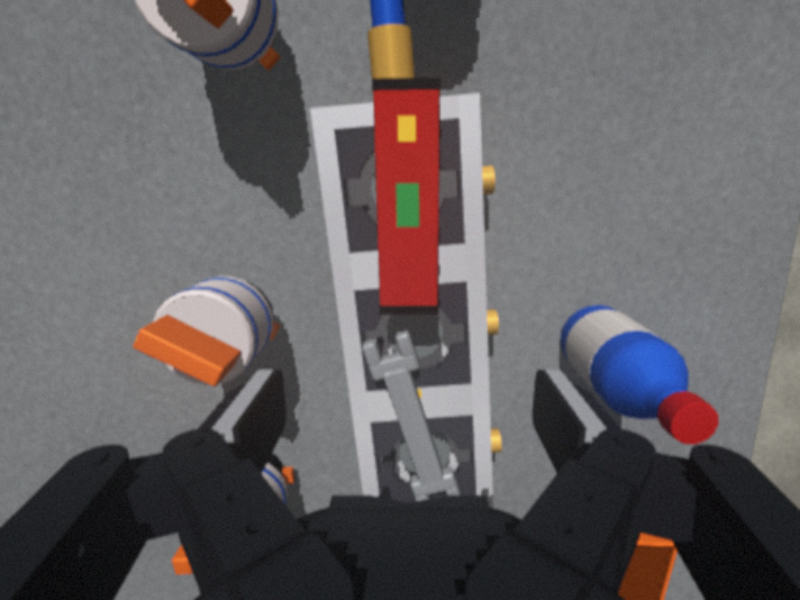

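The level with its black caps spans (373–441, 80) to (380–437, 310).

Run:
```python
from h import *
from rig import r
c=r.camera("wrist")
q=[W(c,*p,72) for p in[(373,80),(441,80),(437,310),(380,310)]]
print(np.round(q,1)); q=np.array(q);a=(q[0]+q[1])/2;b=(q[2]+q[3])/2
print("level",(a+b)/2,np.linalg.norm(a-b),np.arctan2(*(a-b)[1::-1]))
for u,v in[(312,108),(480,95)]:print("corner",W(c,u,v,50))
# red fit with wrist+top
ms=[max(comps(red(k)),key=lambda t:t[1][4])[0] for k in(c,r.camera("top"))]
for n,k,m in(("w",c,ms[0]),("t",r.camera("top"),ms[1])):
    print(n,mask_fit([k],[m],[605,195,1.53],lambda p:box(p,60,72,150,44)))
o=r.observe();print(o["ee_pos"],o["tcp_rot"])
```

```text
[[587.6 274.5  72. ]
 [631.7 272.   72. ]
 [623.4 115.5  72. ]
 [580.5 117.8  72. ]]
level [605.80836895 194.94144473  72.        ] 156.76396708570638 1.5213893117557662
corner [541.58781876 263.46820877  50.        ]
corner [660.57058319 265.27458024  50.        ]
w (array([605.62294493, 194.22726473,   1.52524259]), np.float64(0.17432297769357963))
t (array([610.45787769, 194.0280229 ,   1.58531793]), np.float64(0.4918960078320461))
[604.09165213 141.76288422 404.63519611] [-3.14114579e+00  6.12626886e-04  1.51359512e+00]
```

```bash
python3 -m crank '[[[0.007,0.212,-0.3],[0,0,0.004],-1],[[0.007,0.212,-0.5],[0,0,0.004],-1],[[0.007,0.212,-0.5],[0,0,0.004],-1],[[0.007,0.212,-0.6],[0,0,0.004],-1],[[0.007,0.212,-0.7],[0,0,0.004],-1],[[0.007,0.212,-0.712],[0,0,0.004],-1],[[0.007,0.212,-0.712],[0,0,0.004],-1],[[0.007,0.212,-0.712],[0,0,0.004],-1]]'
python3 - <<'E'
from h import *
from rig import r
c=r.camera("wrist");cv2.imwrite("pics/w3.png",cv2.resize(c["color"][:,:,::-1],(800,600)))
E
```

```text
clock: 3.73
ee_pos: [607.1, 195.9, 228.2]
tcp_rot: [3.139, -0.0, 1.523]
ft_force: [0.0, 0.0, 0.3]
width: 0.999
```

View pics/w3.png

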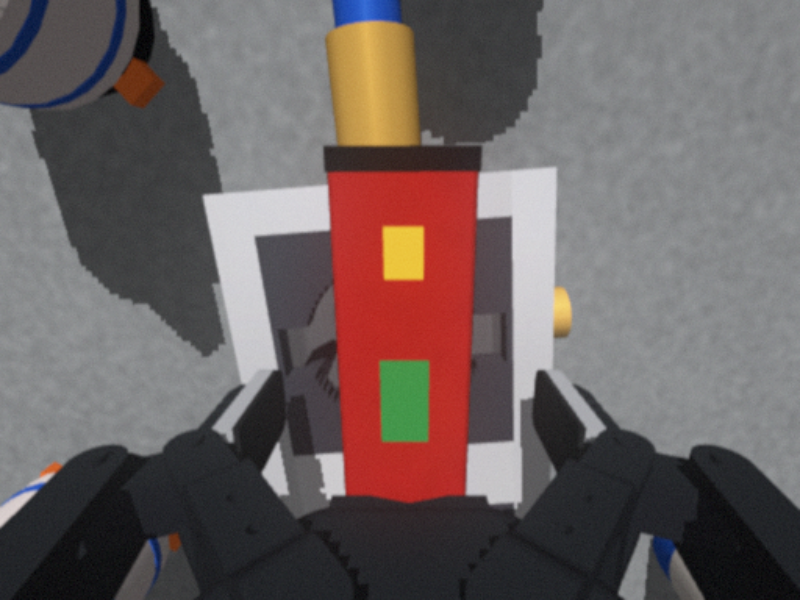

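The level lies between the pads, centred at about x=405, so I'll close and lift.

```bash
python3 -m crank '[[[0,0,0],[0,0,0],1],[[0,0,0],[0,0,0],1],[[0,0,0],[0,0,0],1],[[0,0,0],[0,0,0],1],[[0,0,0],[0,0,0],1],[[0,0,0],[0,0,0],1],[[0,0,0],[0,0,0],1],[[0,0,0],[0,0,0],1]]'
python3 -m crank '[[[0,0,0.1],[0,0,0],1],[[0,0,0.25],[0,0,0],1],[[0,0,0.4],[0,0,0],1],[[0,0,0.55],[0,0,0],1],[[0,0,0.7],[0,0,0],1],[[0,0,0.7],[0,0,0],1]]'
python3 - <<'E'
from h import *
from rig import r
c=r.camera("top");cv2.imwrite("pics/t2.png",cv2.resize(c["color"][:,:,::-1],(800,600)))
E
```

```text
clock: 4.45
ee_pos: [607.0, 196.8, 228.5]
tcp_rot: [3.139, -0.001, 1.524]
ft_force: [-0.5, -0.3, 6.0]
width: 0.499
clock: 4.95
ee_pos: [608.5, 197.3, 411.4]
tcp_rot: [3.126, -0.005, 1.524]
ft_force: [2.3, 1.3, -0.2]
width: 0.498
```

View pics/t2.png

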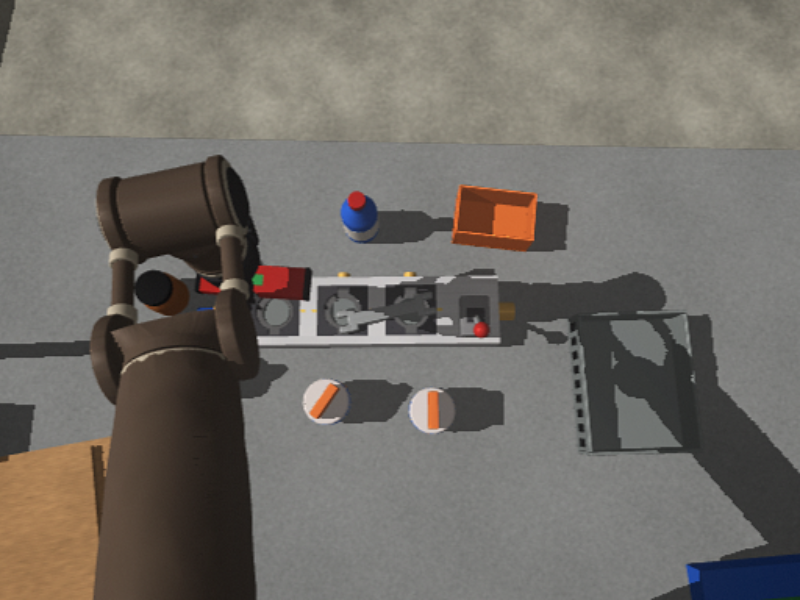

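Run:
```python
from h import *
from rig import r
c=r.camera("top")
for p in[(572,317),(688,312),(703,452),(580,453)]:print(W(c,*p,70).round(1))
```

```text
[ 597.9 -312.5   70. ]
[ 610.3 -513.2   70. ]
[ 375.4 -520.9   70. ]
[ 370.3 -317.4   70. ]
```

```bash
python3 -m crank '[[[-0.08,-0.784,0],[0,0,-0.38],1],[[-0.08,-0.784,0],[0,0,-0.38],1],[[-0.08,-0.784,0],[0,0,-0.38],1],[[-0.08,-0.784,0],[0,0,-0.38],1],[[-0.08,-0.784,0],[0,0,-0.38],1],[[-0.08,-0.784,0],[0,0,-0.38],1],[[-0.08,-0.784,0],[0,0,-0.38],1]]'
python3 -m crank '[[[-0.2,-0.784,0],[0,0,-0.38],1],[[-0.2,-0.784,0],[0,0,-0.38],1],[[-0.2,-0.784,0],[0,0,-0.38],1],[[-0.2,-0.784,0],[0,0,-0.38],1],[[-0.2,-0.784,0],[0,0,-0.38],1],[[-0.2,-0.784,0],[0,0,-0.38],1],[[-0.2,-0.784,0],[0,0,-0.38],1]]'
python3 -m crank '[[[-0.2,-0.784,0],[0,0,0],1],[[-0.2,-0.784,0],[0,0,0],1],[[-0.2,-0.784,0],[0,0,0],1],[[-0.2,-0.784,0],[0,0,0],1],[[-0.2,-0.784,0],[0,0,0],1],[[-0.2,-0.784,0],[0,0,0],1],[[-0.2,-0.784,0],[0,0,0],1]]'
python3 - <<'E'
from h import *
from rig import r
for n in("wrist","scene"):
    c=r.camera(n);cv2.imwrite(f"pics/{n}4.png",cv2.resize(c["color"][:,:,::-1],(800,600)))
E
```

```text
clock: 5.63
ee_pos: [584.7, -1.4, 398.2]
tcp_rot: [-3.137, 0.004, 0.758]
ft_force: [0.2, 0.6, -2.9]
width: 0.495
clock: 6.22
ee_pos: [535.2, -196.3, 399.4]
tcp_rot: [-3.139, 0.004, 0.001]
ft_force: [0.3, 0.3, -2.2]
width: 0.5
clock: 6.8
ee_pos: [486.1, -391.5, 399.8]
tcp_rot: [-3.139, 0.002, 0.007]
ft_force: [0.3, 1.3, -2.7]
width: 0.503
```

View pics/wrist4.png

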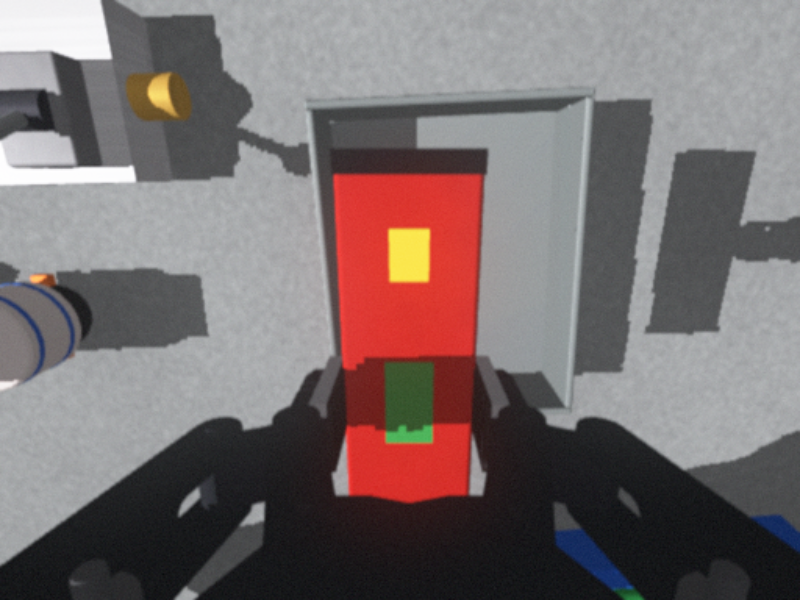

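View pics/scene4.png

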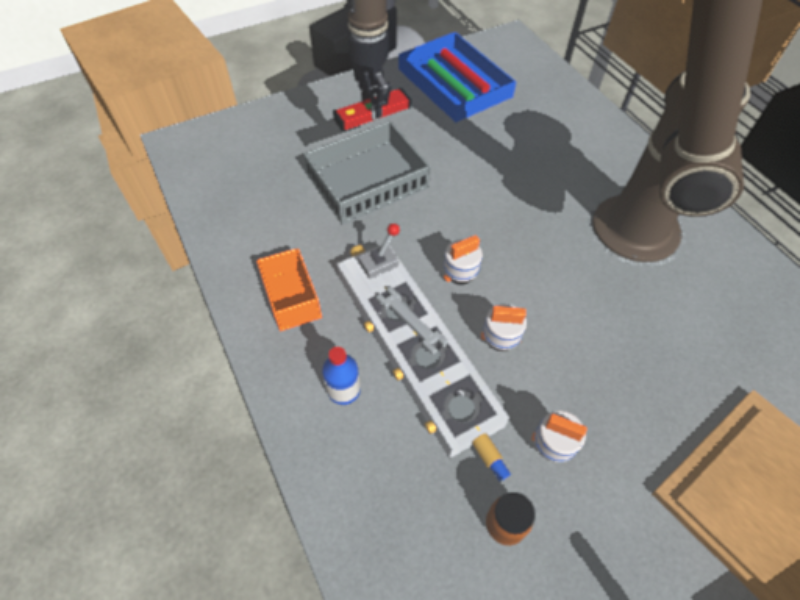

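Run:
```python
from h import *
from rig import r
c=r.camera("wrist")
for p in[(308,105),(593,91),(571,408)]:print(W(c,*p,70).round(1))
```

```text
[ 602.1 -322.2   70. ]
[ 611.9 -507.5   70. ]
[ 380.7 -520.2   70. ]
```

```bash
python3 -m crank '[[[0.008,-0.04,-0.15],[0,0,0.023],1],[[0.008,-0.04,-0.3],[0,0,0.023],1],[[0.008,-0.04,-0.45],[0,0,0.023],1],[[0.008,-0.04,-0.6],[0,0,0.023],1],[[0.008,-0.04,-0.7],[0,0,0.023],1],[[0.008,-0.04,-0.8],[0,0,0.023],1],[[0.008,-0.04,-0.84],[0,0,0.023],1],[[0.008,-0.04,-0.85],[0,0,0.023],1]]'
```

```text
clock: 7.62
ee_pos: [487.8, -398.7, 186.2]
tcp_rot: [-3.137, 0.004, 0.053]
ft_force: [-0.6, 0.4, -2.5]
width: 0.495
```

```bash
python3 -m crank '[[[0,0,0],[0,0,0],-1],[[0,0,0],[0,0,0],-1],[[0,0,0],[0,0,0],-1],[[0,0,0],[0,0,0],-1],[[0,0,0],[0,0,0],-1],[[0,0,0.1],[0,0,0],-1],[[0,0,0.4],[0,0,0],-1],[[0,0,0.7],[0,0,0],-1],[[0,0,0.9],[0,0,0],-1],[[0,0,0.9],[0,0,0],-1]]'
python3 - <<'E'
from h import *
from rig import r
for n in("wrist","top"):
    c=r.camera(n);cv2.imwrite(f"pics/{n}5.png",cv2.resize(c["color"][:,:,::-1],(800,600)))
E
```

```text
clock: 8.45
ee_pos: [487.7, -401.3, 383.6]
tcp_rot: [3.141, -0.001, 0.05]
ft_force: [-0.8, -0.7, -1.3]
width: 1.001
```

View pics/wrist5.png

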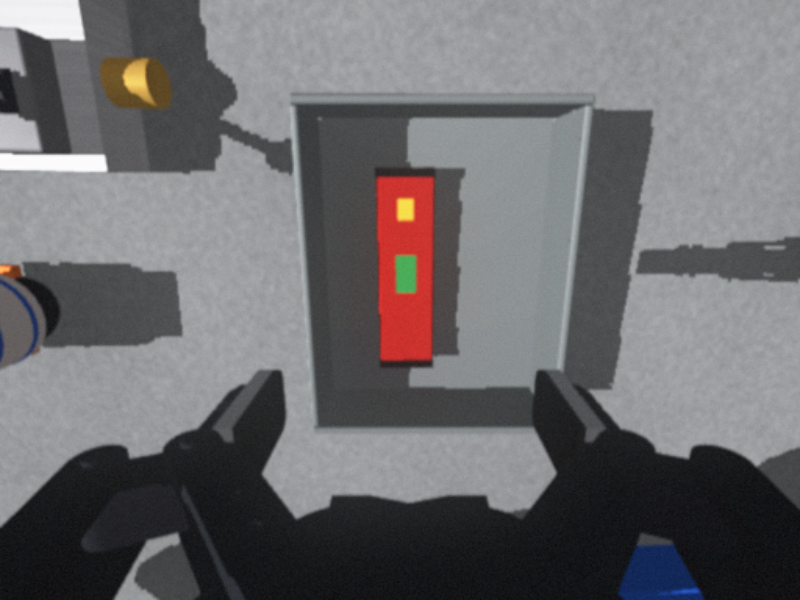

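View pics/top5.png

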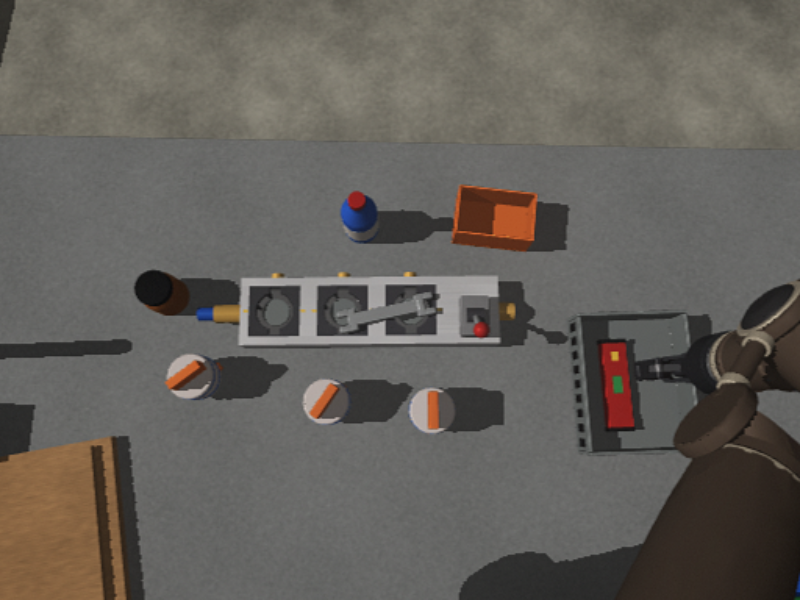

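The level is in the crate, and there is room for the spanner to its right. Next comes the spanner.

```bash
python3 -m crank '[[[0.24,0.68,0],[0,0,0.44],-1],[[0.24,0.68,0],[0,0,0.44],-1],[[0.24,0.68,0],[0,0,0.44],-1],[[0.24,0.68,0],[0,0,0.44],-1],[[0.24,0.68,0],[0,0,0.44],-1],[[0.24,0.68,0],[0,0,0.44],-1],[[0.24,0.68,0],[0,0,0.44],-1],[[0.24,0.68,0],[0,0,0.44],-1]]'
python3 -m crank '[[[0.24,0.68,0],[0,0,0.44],-1],[[0.24,0.68,0],[0,0,0.44],-1],[[0.24,0.68,0],[0,0,0.44],-1],[[0.24,0.68,0],[0,0,0.44],-1],[[0.24,0.68,0],[0,0,0.44],-1],[[0.24,0.68,0],[0,0,0.44],-1],[[0.24,0.68,0],[0,0,0.44],-1],[[0.24,0.68,0],[0,0,0.44],-1]]'
python3 - <<'E'
from h import *
from rig import r
c=r.camera("wrist");cv2.imwrite("pics/w6.png",cv2.resize(c["color"][:,:,::-1],(800,600)))
E
```

```text
clock: 9.22
ee_pos: [548.2, -230.7, 381.1]
tcp_rot: [3.141, -0.0, 0.933]
ft_force: [-0.0, 0.1, -0.0]
width: 0.998
clock: 9.88
ee_pos: [608.1, -61.1, 380.9]
tcp_rot: [3.141, 0.0, 1.81]
ft_force: [0.5, 0.1, 0.6]
width: 1.0
```

View pics/w6.png

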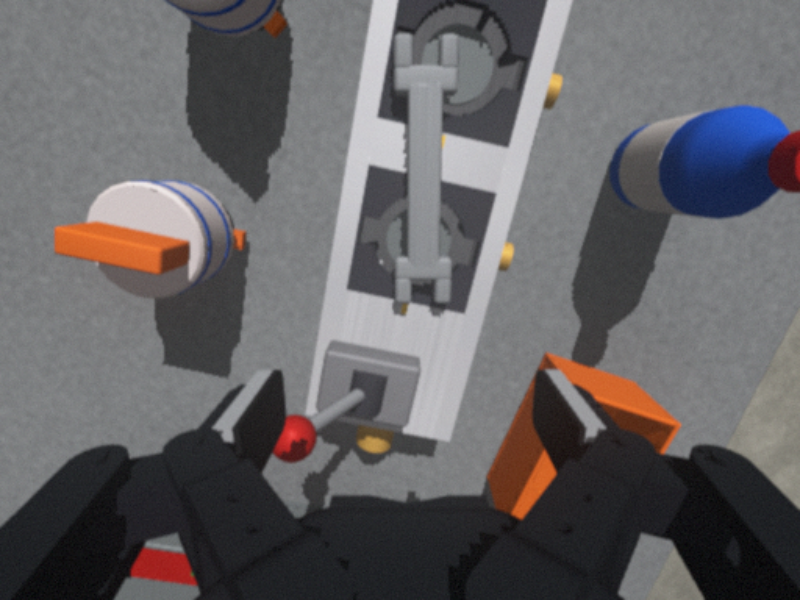

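The spanner is almost aligned with the tool, with ends at (427,33) and (424,303). The red ball is at (293,438).

Run:
```python
from h import *
from rig import r
c=r.camera("wrist")
a=W(c,427,33,64);b=W(c,424,303,64);print("sp",a,b,(a+b)/2,np.linalg.norm(a-b),np.arctan2(*(a-b)[1::-1]))
for p in[(462,63),(419,242)]:print("sock",W(c,*p,50))
print("ball",W(c,293,438,142))
print(r.observe()["ee_pos"],r.observe()["tcp_rot"])
```

```text
sp [582.44923316  90.80291875  64.        ] [621.72338068 -73.46675297  64.        ] [602.08630692   8.66808289  64.        ] 168.8993301148064 1.8054744245119543
sock [607.94239614  83.74941196  50.        ]
sock [608.66431847 -33.99982812  50.        ]
ball [ 560.0653396  -147.10029939  142.        ]
[608.02549521 -61.73386901 380.89576299] [3.14145916e+00 4.24112418e-05 1.80444686e+00]
```

```bash
python3 -m crank '[[[-0.024,0.283,0],[0,0,0],-1],[[-0.024,0.283,-0.05],[0,0,0],-1],[[-0.024,0.283,-0.2],[0,0,0],-1],[[-0.024,0.283,-0.35],[0,0,0],-1],[[-0.024,0.283,-0.5],[0,0,0],-1],[[-0.024,0.283,-0.6],[0,0,0],-1],[[-0.024,0.283,-0.625],[0,0,0],-1],[[-0.024,0.283,-0.625],[0,0,0],-1],[[-0.024,0.283,-0.625],[0,0,0],-1]]'
python3 -m crank '[[[0,0,0],[0,0,0],1],[[0,0,0],[0,0,0],1],[[0,0,0],[0,0,0],1],[[0,0,0],[0,0,0],1],[[0,0,0],[0,0,0],1],[[0,0,0],[0,0,0],1],[[0,0,0],[0,0,0],1],[[0,0,0],[0,0,0],1],[[0,0,0],[0,0,0],1]]'
python3 - <<'E'
from h import *
from rig import r
c=r.camera("wrist");cv2.imwrite("pics/w7.png",cv2.resize(c["color"][:,:,::-1],(800,600)))
E
```

```text
clock: 10.73
ee_pos: [602.8, 8.8, 225.5]
tcp_rot: [3.14, 0.0, 1.807]
ft_force: [-0.6, -0.3, 0.7]
width: 1.003
clock: 11.48
ee_pos: [602.6, 9.3, 225.7]
tcp_rot: [3.14, 0.0, 1.81]
ft_force: [0.0, -0.0, 5.1]
width: 0.235
```

View pics/w7.png

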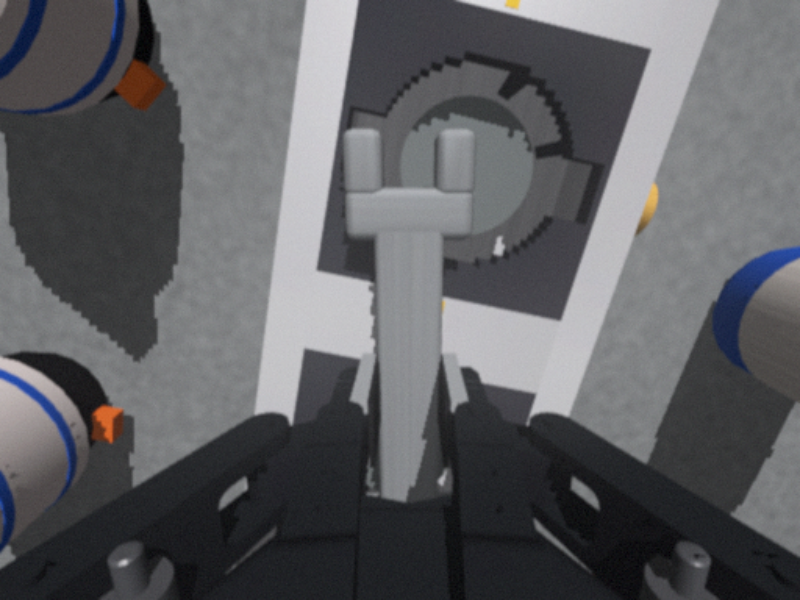

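```bash
python3 -m crank '[[[0,0,0.1],[0,0,0],1],[[0,0,0.25],[0,0,0],1],[[0,0,0.4],[0,0,0],1],[[0,0,0.55],[0,0,0],1],[[0,0,0.7],[0,0,0],1],[[0,0,0.7],[0,0,0],1]]'
python3 -m crank '[[[-0.12,-0.948,0],[0,0,-0.44],1],[[-0.12,-0.948,0],[0,0,-0.44],1],[[-0.12,-0.948,0],[0,0,-0.44],1],[[-0.12,-0.948,0],[0,0,-0.44],1],[[-0.12,-0.948,0],[0,0,-0.44],1],[[-0.12,-0.948,0],[0,0,-0.44],1],[[-0.12,-0.948,0],[0,0,-0.44],1],[[-0.12,-0.948,0],[0,0,-0.44],1]]'
python3 -m crank '[[[-0.332,-0.948,0],[0,0,-0.44],1],[[-0.332,-0.948,0],[0,0,-0.44],1],[[-0.332,-0.948,0],[0,0,-0.44],1],[[-0.332,-0.948,0],[0,0,-0.44],1],[[-0.332,-0.948,0],[0,0,-0.44],1],[[-0.332,-0.948,0],[0,0,-0.44],1],[[-0.332,-0.948,0],[0,0,-0.44],1],[[-0.332,-0.948,0],[0,0,-0.44],1]]'
python3 - <<'E'
from h import *
from rig import r
c=r.camera("wrist");cv2.imwrite("pics/w8.png",cv2.resize(c["color"][:,:,::-1],(800,600)))
print(r.observe()["ee_pos"],r.observe()["tcp_rot"])
E
```

```text
clock: 12.03
ee_pos: [604.7, 9.3, 408.5]
tcp_rot: [3.127, 0.004, 1.81]
ft_force: [1.2, 0.3, -0.3]
width: 0.235
clock: 12.7
ee_pos: [571.1, -229.7, 397.6]
tcp_rot: [-3.139, 0.0, 0.924]
ft_force: [0.1, 1.3, -3.0]
width: 0.24
clock: 13.37
ee_pos: [488.1, -466.0, 397.8]
tcp_rot: [-3.14, 0.001, 0.047]
ft_force: [-0.7, 0.0, -2.4]
width: 0.239
[ 488.78735711 -464.46664387  397.8351409 ] [-3.13845855e+00  1.16337148e-03  5.28639119e-02]
```

View pics/w8.png

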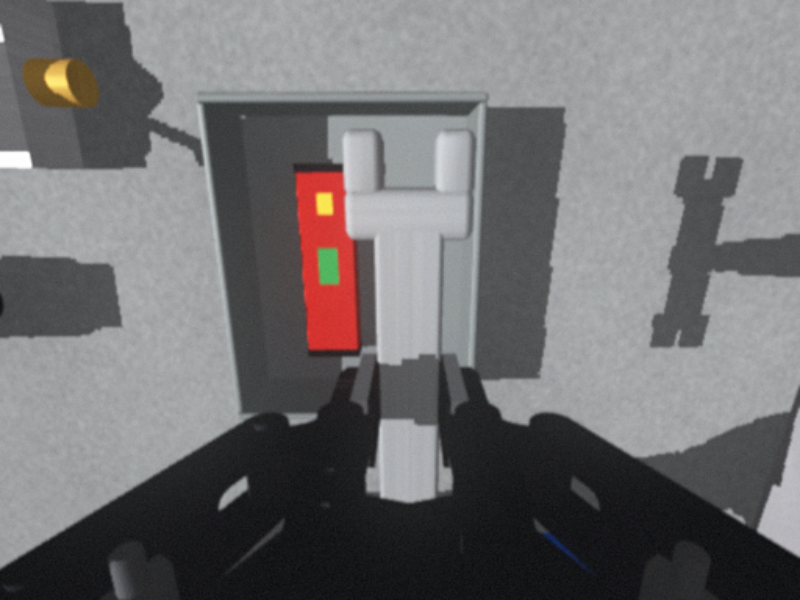

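```bash
python3 -m crank '[[[0,0,-0.15],[0,0,0],1],[[0,0,-0.3],[0,0,0],1],[[0,0,-0.45],[0,0,0],1],[[0,0,-0.6],[0,0,0],1],[[0,0,-0.7],[0,0,0],1],[[0,0,-0.8],[0,0,0],1],[[0,0,-0.845],[0,0,0],1],[[0,0,-0.845],[0,0,0],1]]'
python3 -m crank '[[[0,0,0],[0,0,0],0],[[0,0,0],[0,0,0],0],[[0,0,0],[0,0,0],0],[[0,0,0],[0,0,0],0],[[0,0,0.05],[0,0,0],0],[[0,0,0.2],[0,0,0],0],[[0,0,0.4],[0,0,0],0],[[0,0,0.6],[0,0,0],0],[[0,0,0.8],[0,0,0],0],[[0,0,0.8],[0,0,0],0]]'
python3 - <<'E'
from h import *
from rig import r
c=r.camera("wrist");cv2.imwrite("pics/w9.png",cv2.resize(c["color"][:,:,::-1],(800,600)))
print(r.observe()["ee_pos"],r.observe()["tcp_rot"])
E
```

```text
clock: 14.08
ee_pos: [488.7, -461.2, 184.1]
tcp_rot: [-3.135, 0.005, 0.055]
ft_force: [-0.0, -0.4, -3.3]
width: 0.24
clock: 14.92
ee_pos: [490.7, -465.5, 399.3]
tcp_rot: [3.13, -0.01, 0.052]
ft_force: [0.5, 0.1, 1.0]
width: 0.499
[ 491.63917835 -466.48862308  404.50795375] [ 3.12365116 -0.01510376  0.05223352]
```

View pics/w9.png

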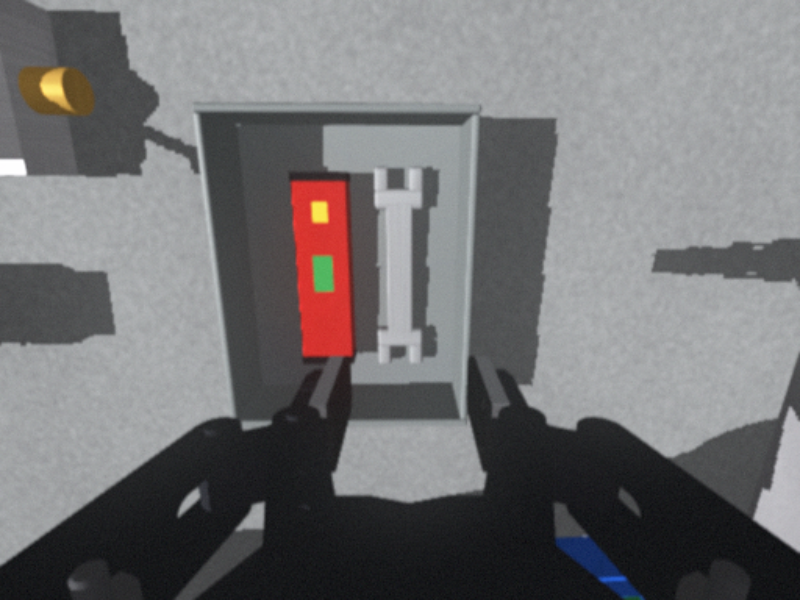

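Both tools lie in the crate. Next I'll look at socket2 closely from several tool yaws, so that camera bias shows up and cancels.

```bash
python3 -m crank '[[[0.12,0.87,0],[0,0,0],-1],[[0.12,0.87,0],[0,0,0],-1],[[0.12,0.87,0],[0,0,0],-1],[[0.12,0.87,0],[0,0,0],-1],[[0.12,0.87,0],[0,0,0],-1],[[0.12,0.87,0],[0,0,0],-1],[[0.12,0.87,0],[0,0,0],-1]]'
python3 -m crank '[[[0.12,0.87,-0.28],[0,0,-0.01],-1],[[0.12,0.87,-0.28],[0,0,-0.01],-1],[[0.12,0.87,-0.28],[0,0,-0.01],-1],[[0.12,0.87,-0.28],[0,0,-0.01],-1],[[0.12,0.87,-0.28],[0,0,-0.01],-1],[[0.12,0.87,-0.28],[0,0,-0.01],-1],[[0.12,0.87,-0.28],[0,0,-0.01],-1],[[0.12,0.87,-0.28],[0,0,-0.01],-1]]'
cat > snap.py <<'E'
from h import *
from rig import r
import sys,pickle
n=sys.argv[1];c=r.camera("wrist");o=r.observe();c["o"]=o;pickle.dump(c,open(f"{n}.pkl","wb"))
cv2.imwrite(f"pics/{n}.png",cv2.resize(c["color"][:,:,::-1],(800,600),interpolation=cv2.INTER_CUBIC));print(o["ee_pos"].round(2),o["tcp_rot"].round(4))
E
python3 snap.py s0
```

```text
clock: 15.55
ee_pos: [520.0, -243.9, 391.5]
tcp_rot: [3.14, -0.005, 0.056]
ft_force: [1.0, -0.2, 0.1]
width: 1.002
clock: 16.22
ee_pos: [550.1, -29.6, 319.6]
tcp_rot: [3.14, -0.003, 0.033]
ft_force: [-0.5, 0.1, -0.2]
width: 1.0
[550.12 -30.45 319.89] [ 3.14   -0.0032  0.031 ]
```

View pics/s0.png

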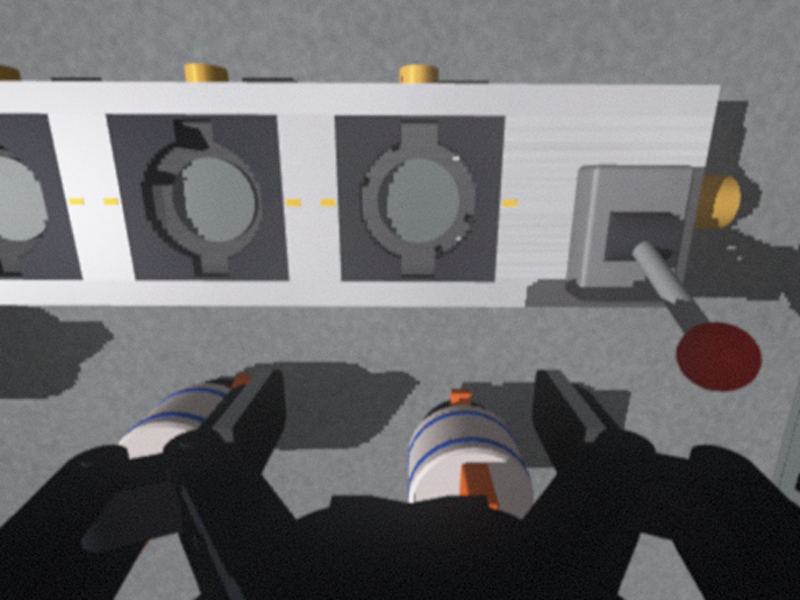

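Flange plates and yellow marks are clear. Socket2's plate corners are (336,116),(504,116),(496,281),(342,281) and socket1's are (107,115),(276,115),(289,279),(135,279).

```bash
cat >> h.py <<'E'
import pickle
def ld(n): return pickle.load(open(n+".pkl","rb"))
def quad(c,q,z=50):
    P=np.array([W(c,*p,z) for p in q]);return P.mean(0)[:2].round(1),[round(float(np.linalg.norm(P[i]-P[(i+1)%4])),1) for i in range(4)]
E
python3 - <<'E'
from h import *
c=ld("s0")
print(quad(c,[(336,116),(504,116),(496,281),(342,281)]))
print(quad(c,[(107,115),(276,115),(289,279),(135,279)]))
a,b=W(c,77,202,50),W(c,510,203,50);print(a,b,np.arctan2(-(a-b)[0],(a-b)[1]))
print([W(c,*p,50).round(1) for p in[(295,202),(327,202),(719,85),(524,305),(0,83),(0,303)]])
print("notch",[W(c,*p,50).round(1) for p in[(419,122),(419,276),(365,200),(475,200)]])
E
```

```text
(array([608.2, -34.5]), [88.5, 89.3, 90.2, 89.2])
(array([605.,  86.]), [88.8, 88.5, 89.8, 88.4])
[602.37048098 155.48313998  50.        ] [609.77102001 -84.7834874   50.        ] 0.030791625476327904
[array([606.4,  34.7,  50. ]), array([607. ,  16.9,  50. ]), array([ 672.8, -187.1,   50. ]), array([551., -99.,  50.]), array([661.2, 184.1,  50. ]), array([542.1, 211.8,  50. ])]
notch [array([649.8, -32.5,  50. ]), array([566.6, -35.8,  50. ]), array([608.7,  -4.2,  50. ]), array([610.7, -65.2,  50. ])]
```

```bash
python3 -m crank '[[[0.23,0,0.1],[0,0,0.6],-1],[[0.23,0,0.1],[0,0,0.6],-1],[[0.23,0,0.1],[0,0,0.6],-1],[[0.23,0,0.1],[0,0,0.6],-1],[[0.23,0,0.1],[0,0,0.6],-1],[[0.23,0,0.1],[0,0,0.6],-1],[[0.23,0,0.1],[0,0,0.6],-1],[[0.23,0,0.1],[0,0,0.6],-1],[[0.23,0,0.1],[0,0,0.6],-1],[[0.23,0,0.1],[0,0,0.6],-1]]'
python3 -m crank '[[[0.23,0,-0.1],[0,0,0.6],-1],[[0.23,0,-0.1],[0,0,0.6],-1],[[0.23,0,-0.1],[0,0,0.6],-1],[[0.23,0,-0.1],[0,0,0.6],-1],[[0.23,0,-0.1],[0,0,0.6],-1],[[0.23,0,-0.1],[0,0,0.6],-1],[[0.23,0,-0.1],[0,0,0.6],-1],[[0.23,0,-0.1],[0,0,0.6],-1],[[0.23,0,-0.1],[0,0,0.6],-1],[[0.23,0,-0.1],[0,0,0.6],-1]]'
python3 -m crank '[[[0,0,0],[0,0,0.355],-1],[[0,0,0],[0,0,0.355],-1],[[0,0,0],[0,0,0.355],-1],[[0,0,0],[0,0,0.355],-1],[[0,0,0],[0,0,0.355],-1],[[0,0,0],[0,0,0.355],-1],[[0,0,0],[0,0,0.355],-1],[[0,0,0],[0,0,0.355],-1]]'
python3 snap.py s1
```

```text
clock: 17.1
ee_pos: [607.3, -32.3, 345.1]
tcp_rot: [3.138, 0.0, 1.233]
ft_force: [0.8, -0.1, 0.2]
width: 1.0
clock: 17.93
ee_pos: [664.8, -32.6, 320.1]
tcp_rot: [3.141, 0.003, 2.433]
ft_force: [-0.5, -0.6, -0.9]
width: 1.003
clock: 18.6
ee_pos: [664.6, -31.8, 319.7]
tcp_rot: [-3.141, 0.002, 3.135]
ft_force: [-0.2, 0.0, -0.5]
width: 0.995
[664.5  -31.42 319.37] [-3.1410e+00  1.8000e-03  3.1359e+00]
```

View pics/s1.png

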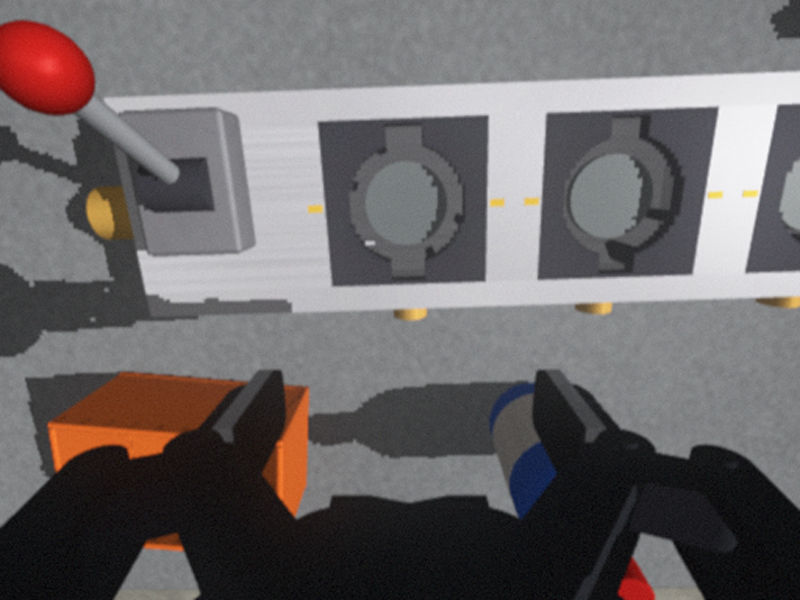

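Run:
```python
from h import *
c=ld("s1")
print(quad(c,[(318,122),(488,116),(486,280),(332,286)]))
print(quad(c,[(546,114),(718,107),(692,273),(538,279)]))
a,b=W(c,715,195,50),W(c,315,210,50);print(a,b,np.arctan2(-(a-b)[0],(a-b)[1]))
print("notch",[W(c,*p,50).round(1) for p in[(404,126),(408,275)]])
print("ball",W(c,45,68,142))
```

```text
(array([608.5, -33.6]), [89.6, 88.6, 90.4, 89.4])
(array([605. ,  86.4]), [89.5, 88.7, 89.3, 89.0])
[603.82822726 137.05958227  50.        ] [610.69860182 -84.4225746   50.        ] 0.031010047389049958
notch [array([567.4, -34.3,  50. ]), array([648.2, -32.7,  50. ])]
ball [ 559.69444511 -146.07083305  142.        ]
```

Views from opposite yaws agree within 1 mm. Socket2 is at (608.4, -34.0), socket1 at (605.0, 86.2), and the yaw is about 0.03. Next I'll view cartridge 2.

```bash
python3 -m crank '[[[-0.05,0,0.2],[0,0,0],-1],[[-0.66,-0.16,0.2],[0,0,0],-1],[[-0.66,-0.16,0.2],[0,0,0],-1],[[-0.66,-0.16,0.2],[0,0,0],-1],[[-0.66,-0.16,0.2],[0,0,0],-1],[[-0.66,-0.16,0.2],[0,0,0],-1],[[-0.66,-0.16,0.2],[0,0,0],-1],[[-0.66,-0.16,0.2],[0,0,0],-1]]'
python3 snap.py c2
```

```text
clock: 19.32
ee_pos: [499.8, -70.2, 369.4]
tcp_rot: [-3.141, 0.003, 3.138]
ft_force: [0.6, -0.4, 0.2]
width: 1.006
[500.38 -70.04 369.39] [-3.1410e+00  3.1000e-03  3.1388e+00]
```

View pics/c2.png

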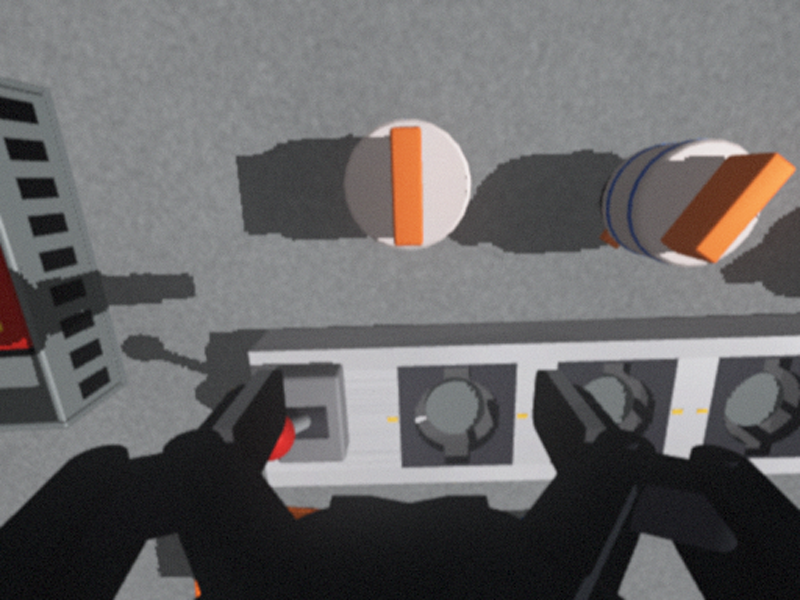

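Run:
```python
from h import *
c=ld("c2")
q=[(391,128),(420,127),(423,245),(395,245)]
print(quad(c,q,114)); P=[W(c,*p,114) for p in q]
d=(P[0]+P[1]-P[2]-P[3]);print(np.arctan2(d[1],d[0]))
print("drum",quad(c,[(345,184),(471,184),(408,120),(408,248)],80))
```

```text
(array([434.4, -71.2]), [14.4, 59.0, 15.0, 58.5])
-3.1148290013588147
drum (array([433.5, -71. ]), [74.8, 51.3, 73.4, 53.5])
```

```bash
python3 -m crank '[[[-0.265,-0.004,0],[0,0,0.015],-1],[[-0.265,-0.004,0],[0,0,0.015],-1],[[-0.265,-0.004,-0.1],[0,0,0.015],-1],[[-0.265,-0.004,-0.25],[0,0,0.015],-1],[[-0.265,-0.004,-0.4],[0,0,0.015],-1],[[-0.265,-0.004,-0.453],[0,0,0.015],-1],[[-0.265,-0.004,-0.453],[0,0,0.015],-1],[[-0.265,-0.004,-0.453],[0,0,0.015],-1]]'
python3 snap.py c2b
```

```text
clock: 20.03
ee_pos: [434.0, -70.6, 254.6]
tcp_rot: [3.141, -0.001, -3.113]
ft_force: [0.5, -0.6, 0.5]
width: 1.0
[434.59 -70.84 255.8 ] [-3.1411e+00  1.7000e-03 -3.1131e+00]
```

View pics/c2b.png

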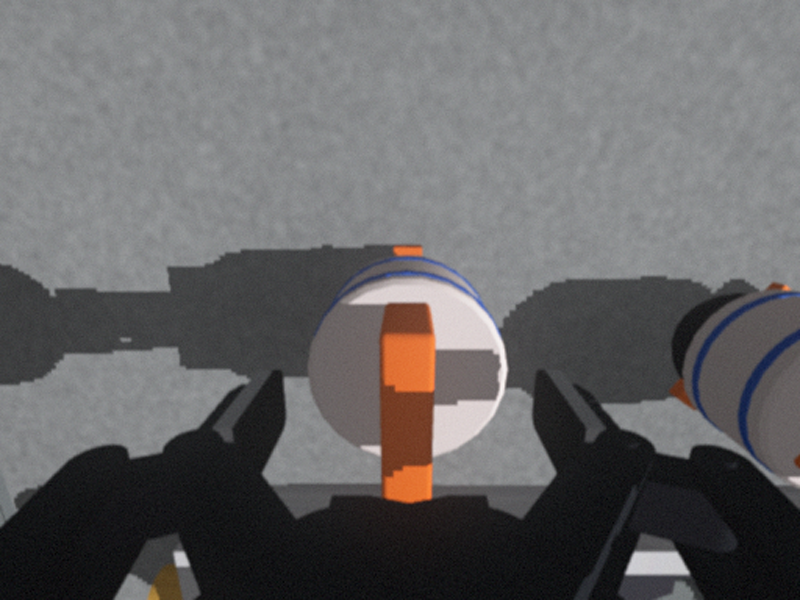

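```bash
python3 -m crank '[[[0,0,0],[0,0,0],1],[[0,0,0],[0,0,0],1],[[0,0,0],[0,0,0],1],[[0,0,0],[0,0,0],1],[[0,0,0],[0,0,0],1],[[0,0,0],[0,0,0],1],[[0,0,0],[0,0,0],1],[[0,0,0],[0,0,0],1],[[0,0,0],[0,0,0],1],[[0,0,0],[0,0,0],1]]'
python3 snap.py c2c
python3 -m crank '[[[0,0,0.1],[0,0,0],1],[[0,0,0.25],[0,0,0],1],[[0,0,0.4],[0,0,0],1],[[0,0,0.4],[0,0,0],1],[[0,0,0.4],[0,0,0],1]]'
python3 snap.py c2d
```

```text
clock: 20.92
ee_pos: [433.2, -70.8, 255.6]
tcp_rot: [-3.141, 0.001, -3.113]
ft_force: [-0.3, -0.1, 4.8]
width: 0.179
[433.23 -70.85 255.66] [-3.1411e+00  9.0000e-04 -3.1133e+00]
clock: 21.38
ee_pos: [433.5, -70.7, 356.7]
tcp_rot: [-3.14, 0.005, -3.113]
ft_force: [0.6, 0.0, -3.6]
width: 0.18
[432.35 -70.46 354.6 ] [ 3.1412e+00 -5.0000e-04 -3.1135e+00]
```

View pics/c2d.png

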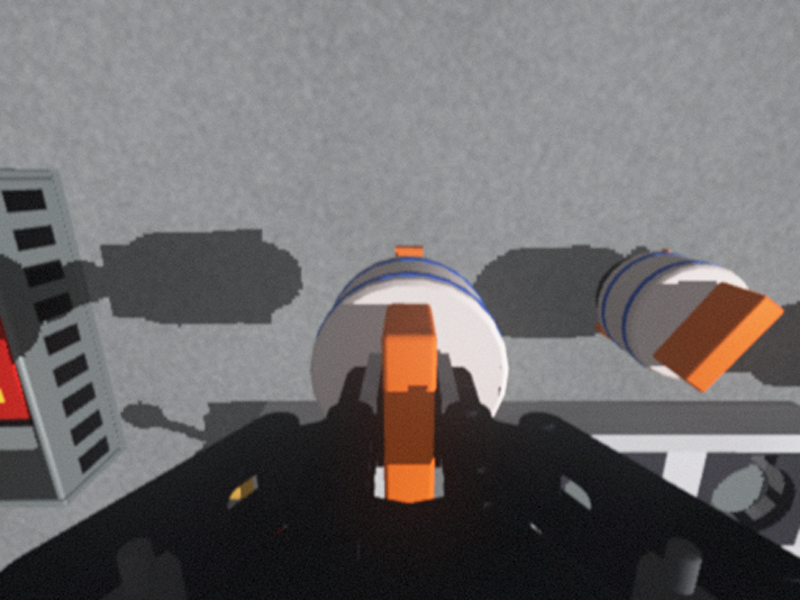

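```bash
python3 - <<'E'
from h import *
for n,z in(("c2c",114),("c2d",114)):
    c=ld(n);o=c["o"];R=o["ee_pos"];z=R[2]-255.66+114
    a=(W(c,385,333,z)+W(c,436,333,z))/2; print(n,a-R, "width",W(c,385,333,z)-W(c,436,333,z))
E
python3 -m crank '[[[0.35,0.07,0],[0,0,0],1],[[0.7,0.147,0],[0,0,0],1],[[0.7,0.147,0],[0,0,0],1],[[0.7,0.147,0],[0,0,0],1],[[0.7,0.147,0],[0,0,0],1],[[0.7,0.147,0],[0,0,0],1],[[0.7,0.147,0],[0,0,0],1],[[0.7,0.147,0],[0,0,0],1]]'
python3 snap.py c2e;python3 snap.py c2e
```

```text
c2c [ -29.3152177    -0.65314474 -141.66      ] width [  0.42114022 -14.40237261   0.        ]
c2d [ -26.85179985   -0.9927239  -141.66      ] width [  0.43047834 -14.65985404   0.        ]
clock: 22.1
ee_pos: [605.9, -33.8, 351.9]
tcp_rot: [3.141, -0.007, -3.113]
ft_force: [0.1, 1.0, -2.7]
width: 0.175
[605.89 -34.02 352.73] [ 3.1409 -0.0056 -3.1138]
[606.12 -34.11 353.53] [ 3.1411 -0.0039 -3.1139]
```

View pics/c2e.png

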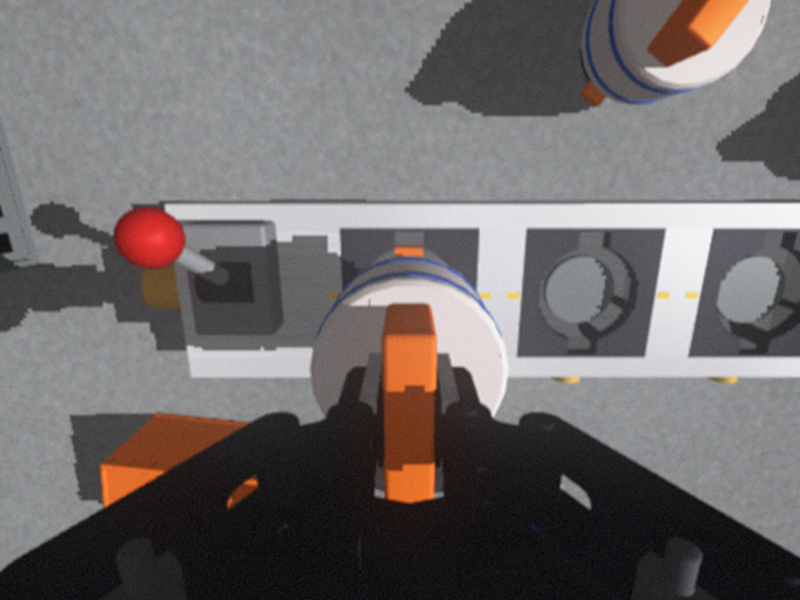

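```bash
python3 -m crank '[[[0.006,0,-0.08],[0,0,0],1],[[0.006,0,-0.16],[0,0,0],1],[[0.006,0,-0.2],[0,0,0],1],[[0.006,0,-0.22],[0,0,0],1],[[0.006,0,-0.24],[0,0,0],1],[[0.006,0,-0.24],[0,0,0],1],[[0.006,0,-0.24],[0,0,0],1]]'
python3 snap.py c2f
```

```text
clock: 22.78
ee_pos: [609.5, -34.0, 295.7]
tcp_rot: [-3.141, 0.001, -3.114]
ft_force: [0.1, 0.8, -2.3]
width: 0.177
[609.79 -34.   296.1 ] [-3.1413e+00  1.7000e-03 -3.1135e+00]
```

View pics/c2f.png

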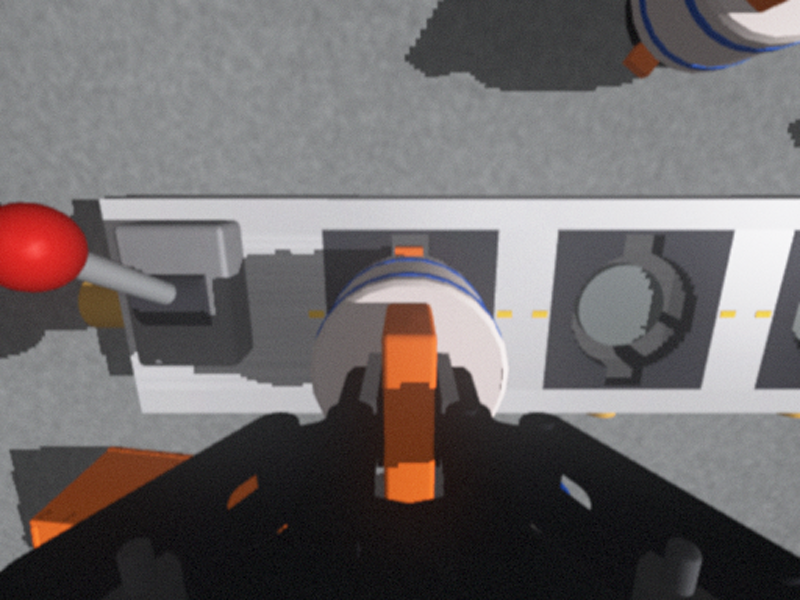

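```bash
python3 -m crank '[[[-0.0065,0,0],[0,0,0],1],[[-0.0065,0,-0.02],[0,0,0],1],[[-0.0065,0,-0.035],[0,0,0],1],[[-0.0065,0,-0.05],[0,0,0],1],[[-0.0065,0,-0.065],[0,0,0],1],[[-0.0065,0,-0.074],[0,0,0],1],[[-0.0065,0,-0.074],[0,0,0],1],[[-0.0065,0,-0.074],[0,0,0],1]]'
python3 snap.py c2g
```

```text
clock: 23.5
ee_pos: [608.7, -34.1, 277.9]
tcp_rot: [-3.141, 0.003, -3.113]
ft_force: [-0.9, 0.1, 5.7]
width: 0.178
[608.74 -34.04 277.98] [-3.1411e+00  3.1000e-03 -3.1134e+00]
```

```bash
python3 -m crank '[[[-0.002,0,-0.006],[0,0,-0.06],1],[[-0.002,0,-0.006],[0,0,-0.12],1],[[-0.002,0,-0.006],[0,0,-0.18],1],[[-0.002,0,-0.006],[0,0,-0.24],1],[[-0.002,0,-0.006],[0,0,-0.3],1],[[-0.002,0,-0.006],[0,0,-0.36],1],[[-0.002,0,-0.006],[0,0,-0.4],1],[[-0.002,0,-0.006],[0,0,-0.4],1]]'
python3 -c "
from rig import r;print(r.observe()['torque'])"
```

```text
clock: 24.22
ee_pos: [608.2, -34.0, 276.7]
tcp_rot: [3.14, 0.003, 2.367]
ft_force: [-0.3, 0.5, 6.1]
width: 0.176
[ 0.05050889  0.07828937 -0.12820511]
```

```bash
python3 -m crank '[[[0,0,0],[0,0,-0.06],1],[[0,0,0],[0,0,-0.12],1],[[0,0,0],[0,0,-0.18],1],[[0,0,0],[0,0,-0.24],1],[[0,0,0],[0,0,-0.3],1],[[0,0,0],[0,0,-0.36],1],[[0,0,0],[0,0,-0.398],1],[[0,0,0],[0,0,-0.398],1],[[0,0,0],[0,0,-0.398],1]]'
python3 -c "
from rig import r;print(r.observe()['torque'])"; python3 snap.py c2h
```

```text
clock: 24.97
ee_pos: [608.3, -34.0, 276.7]
tcp_rot: [3.138, 0.0, 1.573]
ft_force: [-0.2, 0.3, 5.6]
width: 0.178
[-0.04415848  0.05874471 -0.10349581]
[608.26 -34.02 276.7 ] [3.1383e+00 4.0000e-04 1.5735e+00]
```

View pics/c2h.png

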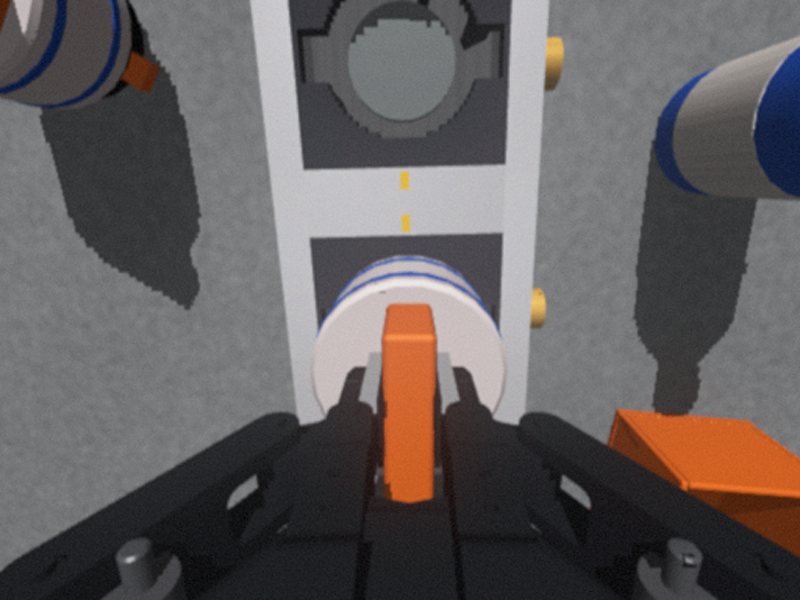

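```bash
python3 -m crank '[[[0,0,0],[0,0,-0.015],1],[[0,0,0],[0,0,-0.03],1],[[0,0,0],[0,0,-0.03],1]]'
python3 -c "
from rig import r;print(r.observe()['torque'],r.observe()['tcp_rot'])"
python3 -m crank '[[[0,0,0],[0,0,-0.015],1],[[0,0,0],[0,0,-0.03],1],[[0,0,0],[0,0,-0.03],1]]'
python3 -c "
from rig import r;print(r.observe()['torque'],r.observe()['tcp_rot'])"
```

```text
clock: 25.27
ee_pos: [608.2, -33.9, 276.7]
tcp_rot: [3.138, 0.002, 1.518]
ft_force: [-0.3, -0.3, 7.2]
width: 0.175
[0.10603274 0.00499805 1.07219937] [3.13841379e+00 1.55431489e-03 1.51800706e+00]
clock: 25.52
ee_pos: [608.4, -33.5, 277.0]
tcp_rot: [3.138, 0.002, 1.461]
ft_force: [0.3, 1.5, 7.5]
width: 0.178
[-0.06809963  0.14051818  1.59897926] [3.13790095e+00 2.03373359e-03 1.46100198e+00]
```

Torque rose to about 1.6 N·m, so it is against the stop. I'll ease up and release.

```bash
python3 -m crank '[[[0,0,0.006],[0,0,0.01],1],[[0,0,0.012],[0,0,0.02],1],[[0,0,0.012],[0,0,0.02],1]]'
python3 -m crank '[[[0,0,0],[0,0,0],0.4],[[0,0,0],[0,0,0],0],[[0,0,0],[0,0,0],-0.5],[[0,0,0],[0,0,0],-0.5],[[0,0,0],[0,0,0],-0.5],[[0,0,0.1],[0,0,0],-0.5],[[0,0,0.25],[0,0,0],-0.5],[[0,0,0.4],[0,0,0],-0.5],[[0,0,0.4],[0,0,0],-0.5]]'
python3 snap.py c2i
```

```text
clock: 25.77
ee_pos: [607.9, -34.2, 278.0]
tcp_rot: [3.139, 0.001, 1.496]
ft_force: [5.1, -2.4, -1.8]
width: 0.177
clock: 26.52
ee_pos: [610.1, -34.2, 387.1]
tcp_rot: [3.126, 0.0, 1.493]
ft_force: [1.3, -0.1, 0.7]
width: 0.75
[609.19 -34.09 384.  ] [3.1305e+00 3.0000e-04 1.4934e+00]
```

View pics/c2i.png

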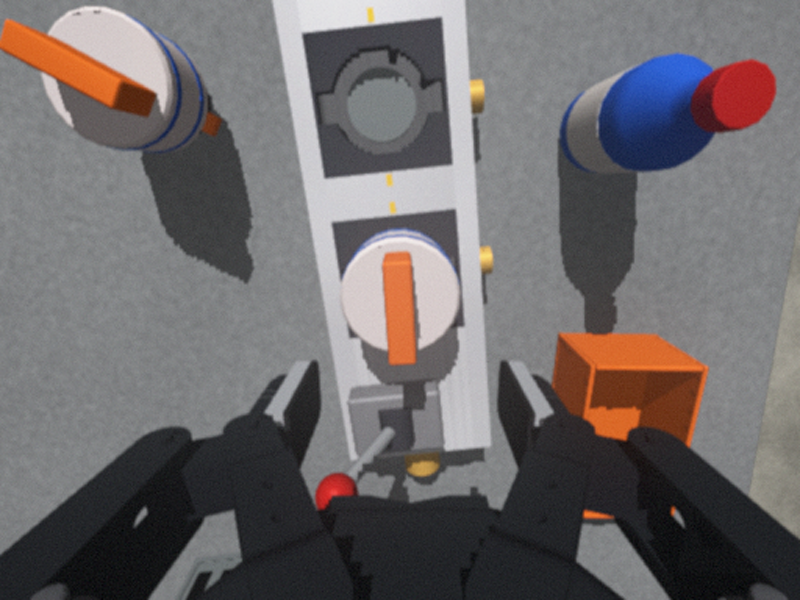

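```bash
python3 - <<'E'
from h import *
c=ld("c2i")
for z in(138,150):
    q=[(385,255),(410,254),(415,362),(390,363)]
    print(quad(c,q,z)); P=[W(c,*p,z) for p in q]
    d=(P[0]+P[1]-P[2]-P[3]);print(np.arctan2(d[1],d[0]))
# cart1 bar top
q=[(2,42),(12,20),(130,85),(115,112)]
E
python3 - <<'E'
from h import *
c=ld("c2i")
img=c["color"]
cv2.imwrite("pics/crop.png",cv2.resize(img[0:120,0:150,::-1],(750,600),interpolation=cv2.INTER_CUBIC))
E
```

```text
(array([608.9, -33.2]), [13.2, 61.9, 14.2, 61.9])
1.532129601529826
(array([609.3, -29.4]), [12.4, 58.5, 13.4, 58.5])
1.5321296015298254
```

View pics/crop.png

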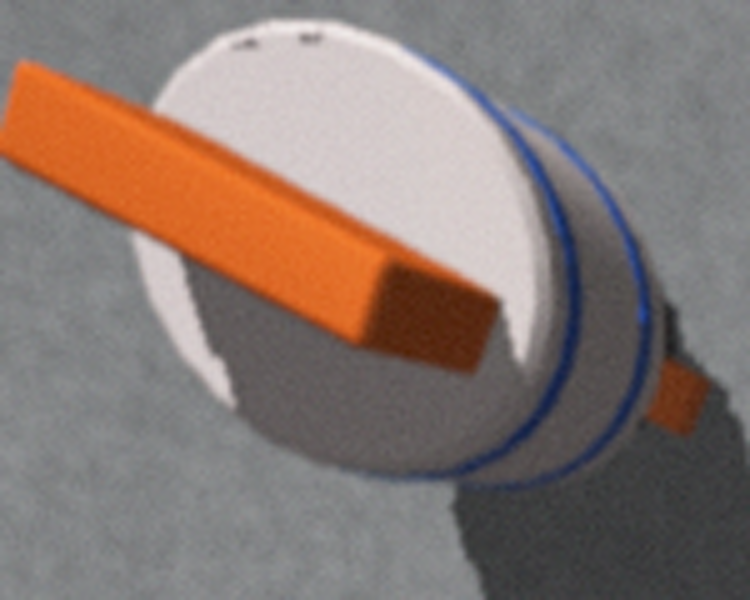

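```bash
python3 -m crank '[[[0,0,-0.1],[0,0,0],-1],[[0,0,-0.1],[0,0,0],-1],[[0,0,-0.1],[0,0,0],-1],[[0,0,-0.1],[0,0,0],-1]]'
python3 snap.py c2j
python3 - <<'E'
from h import *
c=ld("c2j")
cv2.imwrite("pics/crop2.png",cv2.resize(c["color"][140:260,200:330,::-1],(650,600),interpolation=cv2.INTER_CUBIC))
E
```

```text
clock: 26.9
ee_pos: [606.7, -33.8, 352.0]
tcp_rot: [-3.139, -0.0, 1.494]
ft_force: [0.2, 0.3, 0.6]
width: 1.001
[607.13 -33.9  352.75] [-3.1405e+00 -1.0000e-04  1.4936e+00]
```

View pics/crop2.png

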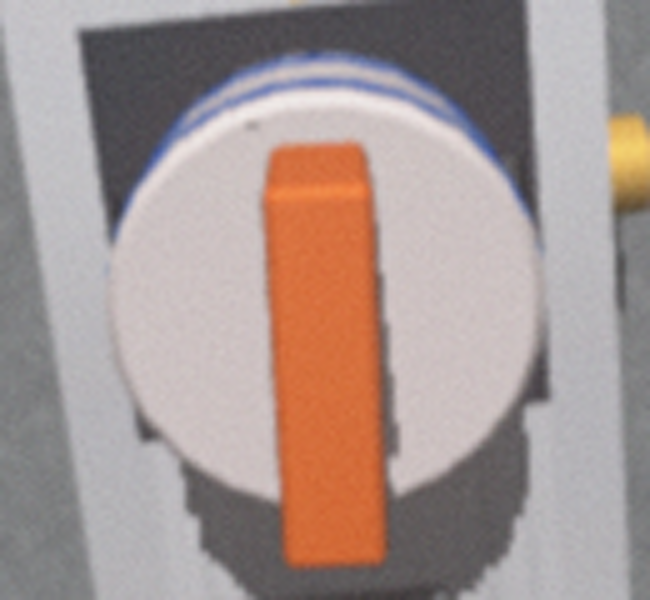

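Run:
```python
from h import *
c=ld("c2j")
for z in(138,144,150):
    P=np.array([ray(c,(200+(u+.5)/5-.5,140+(v+.5)/5-.5),z) for u,v in[(267,193),(370,187),(385,562),(287,565)]])
    d=(P[0]+P[1]-P[2]-P[3]);print(z,P.mean(0),np.linalg.norm(d)/2,np.arctan2(d[1],d[0]))
```

```text
138 [608.35530201 -35.50194512 138.        ] 58.42118524971982 1.5417356736139523
144 [608.45865169 -33.14562598 144.        ] 56.514327223425006 1.5417356736139525
150 [608.56200136 -30.78930683 150.        ] 54.60746919713022 1.5417356736139525
```

Cartridge 2 is locked: its bar top fits z≈138 and yaw 1.54. Next I'll view cartridge 1.

```bash
python3 -m crank '[[[-0.43,0.4,0.06],[0,0,0.52],-1],[[-0.43,0.4,0.06],[0,0,0.52],-1],[[-0.43,0.4,0.06],[0,0,0.52],-1],[[-0.43,0.4,0.06],[0,0,0.52],-1],[[-0.43,0.4,0.06],[0,0,0.52],-1],[[-0.43,0.4,0.06],[0,0,0.52],-1],[[-0.43,0.4,0.06],[0,0,0.52],-1],[[-0.43,0.4,0.06],[0,0,0.52],-1],[[-0.43,0.4,0.06],[0,0,0.52],-1],[[-0.43,0.4,0.06],[0,0,0.52],-1]]'
python3 snap.py d1
```

```text
clock: 27.78
ee_pos: [500.0, 66.2, 368.8]
tcp_rot: [3.141, 0.001, 2.534]
ft_force: [-0.5, -0.5, 0.2]
width: 0.997
[499.96  66.12 368.72] [3.1409e+00 8.0000e-04 2.5327e+00]
```

View pics/d1.png

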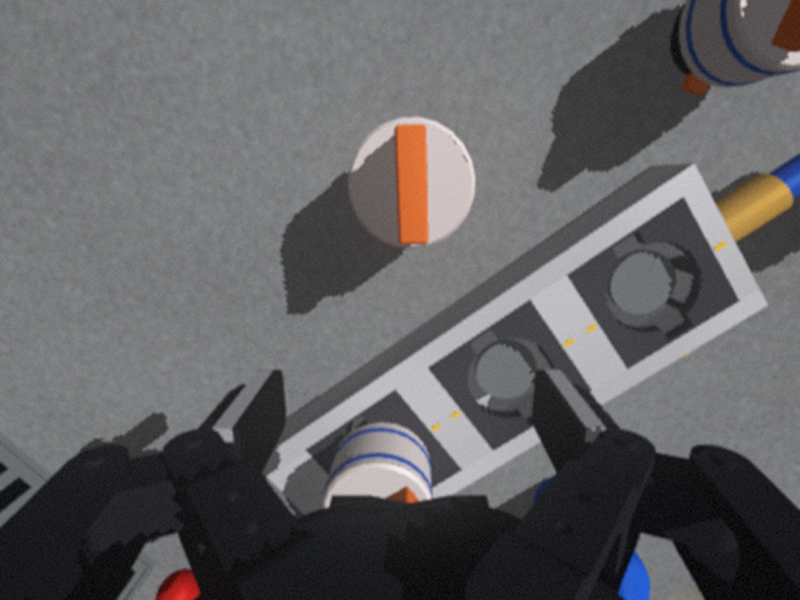

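Cartridge 1's bar has corners (397,126),(426,125),(428,243),(400,243).

```bash
cat > bar.py <<'E'
from h import *
import sys,json
c=ld(sys.argv[1]);q=json.loads(sys.argv[2]);o=c["o"]
print(quad(c,q,114)); P=np.array([W(c,*p,114) for p in q]);d=(P[0]+P[1]-P[2]-P[3]);y=np.arctan2(d[1],d[0])
print("yaw",y,"shift/250",((P.mean(0)-o["ee_pos"])/250).round(4)[:2],"z",((256-o["ee_pos"][2])/250).round(4),"turn/2",(((y-o["tcp_rot"][2]+1.57)%3.14159-1.57)/2).round(4))
E
python3 bar.py d1 '[[397,126],[426,125],[428,243],[400,243]]'
```

```text
(array([446.2, 105.7]), [14.4, 58.7, 15.0, 58.2])
yaw 2.559696908973124 shift/250 [-0.215   0.1581] z -0.4509 turn/2 0.0135
```

```bash
python3 -m crank '[[[-0.215,0.158,0],[0,0,0.0135],-1],[[-0.215,0.158,0],[0,0,0.0135],-1],[[-0.215,0.158,-0.1],[0,0,0.0135],-1],[[-0.215,0.158,-0.25],[0,0,0.0135],-1],[[-0.215,0.158,-0.4],[0,0,0.0135],-1],[[-0.215,0.158,-0.451],[0,0,0.0135],-1],[[-0.215,0.158,-0.451],[0,0,0.0135],-1],[[-0.215,0.158,-0.451],[0,0,0.0135],-1]]'
python3 snap.py d1b
```

```text
clock: 28.5
ee_pos: [446.0, 105.6, 255.0]
tcp_rot: [-3.141, -0.001, 2.56]
ft_force: [0.7, 0.3, 0.5]
width: 0.999
[446.83 105.69 256.23] [3.1405e+00 1.2000e-03 2.5600e+00]
```

View pics/d1b.png

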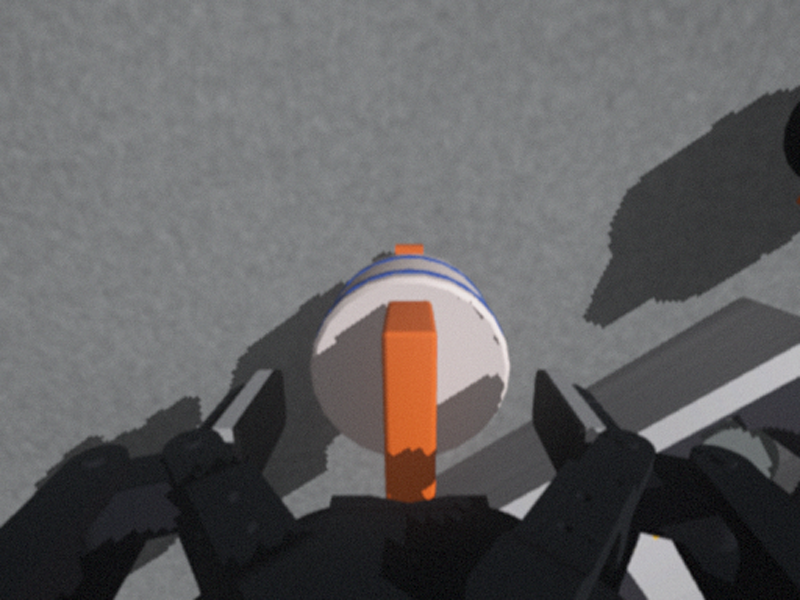

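```bash
python3 -m crank '[[[0,0,0],[0,0,0],1],[[0,0,0],[0,0,0],1],[[0,0,0],[0,0,0],1],[[0,0,0],[0,0,0],1],[[0,0,0],[0,0,0],1],[[0,0,0],[0,0,0],1],[[0,0,0],[0,0,0],1],[[0,0,0],[0,0,0],1],[[0,0,0],[0,0,0],1],[[0,0,0],[0,0,0],1]]'
python3 -m crank '[[[0,0,0.1],[0,0,0],1],[[0,0,0.25],[0,0,0],1],[[0,0,0.4],[0,0,0],1],[[0,0,0.4],[0,0,0],1],[[0,0,0.4],[0,0,0],1]]'
python3 -m crank '[[[0.3,0,0],[0,0,0.12],1],[[0.635,-0.078,0],[0,0,0.306],1],[[0.635,-0.078,0],[0,0,0.306],1],[[0.635,-0.078,0],[0,0,0.306],1],[[0.635,-0.078,0],[0,0,0.306],1],[[0.635,-0.078,0],[0,0,0.306],1],[[0.635,-0.078,0],[0,0,0.306],1],[[0.635,-0.078,0],[0,0,0.306],1],[[0.635,-0.078,0],[0,0,0.306],1]]'
python3 snap.py d1c;python3 snap.py d1c
```

```text
clock: 29.38
ee_pos: [446.4, 105.7, 255.9]
tcp_rot: [3.141, 0.001, 2.561]
ft_force: [-0.8, -0.8, 4.8]
width: 0.176
clock: 29.8
ee_pos: [446.6, 105.7, 356.9]
tcp_rot: [3.139, 0.003, 2.561]
ft_force: [-0.9, -0.0, -2.7]
width: 0.182
clock: 30.55
ee_pos: [603.2, 86.3, 354.1]
tcp_rot: [-3.142, -0.003, -3.112]
ft_force: [0.3, 0.2, -3.5]
width: 0.177
[603.5   86.4  354.71] [ 3.1416e+00 -1.7000e-03 -3.1111e+00]
[603.73  86.4  355.19] [ 3.1416e+00 -7.0000e-04 -3.1108e+00]
```

View pics/d1c.png

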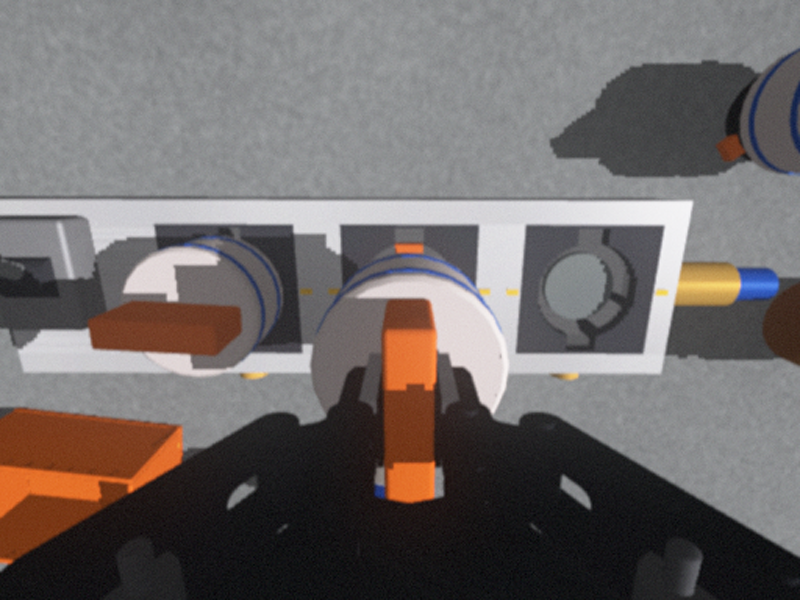

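```bash
python3 -m crank '[[[0,0,-0.08],[0,0,0],1],[[0,0,-0.16],[0,0,0],1],[[0,0,-0.2],[0,0,0],1],[[0,0,-0.22],[0,0,0],1],[[0,0,-0.24],[0,0,0],1],[[0,0,-0.24],[0,0,0],1],[[0,0,-0.24],[0,0,0],1]]'
python3 snap.py d1d
```

```text
clock: 31.23
ee_pos: [605.0, 86.2, 296.0]
tcp_rot: [3.142, 0.001, -3.11]
ft_force: [0.7, -1.1, -1.3]
width: 0.179
[605.25  86.18 296.35] [ 3.1415e+00  1.8000e-03 -3.1104e+00]
```

View pics/d1d.png

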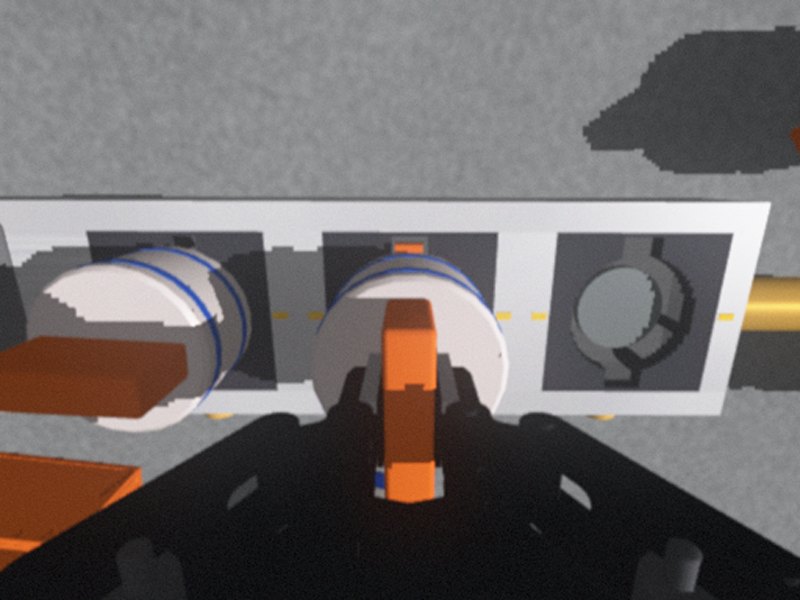

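Aligned. I'll push down and turn.

```bash
python3 -m crank '[[[0,0,-0.02],[0,0,0],1],[[0,0,-0.035],[0,0,0],1],[[0,0,-0.05],[0,0,0],1],[[0,0,-0.065],[0,0,0],1],[[0,0,-0.078],[0,0,0],1],[[0,0,-0.078],[0,0,0],1],[[0,0,-0.078],[0,0,0],1]]'
```

```text
clock: 31.87
ee_pos: [606.0, 86.2, 277.5]
tcp_rot: [3.141, 0.004, -3.11]
ft_force: [-0.1, 0.7, 6.4]
width: 0.175
```

```bash
python3 -m crank '[[[-0.004,0,-0.004],[0,0,-0.06],1],[[-0.004,0,-0.004],[0,0,-0.12],1],[[-0.004,0,-0.004],[0,0,-0.18],1],[[-0.004,0,-0.004],[0,0,-0.24],1],[[-0.004,0,-0.004],[0,0,-0.3],1],[[-0.004,0,-0.004],[0,0,-0.36],1],[[-0.004,0,-0.004],[0,0,-0.4],1],[[-0.004,0,-0.004],[0,0,-0.4],1]]'
python3 -c "
from rig import r;print(r.observe()['torque'])"
python3 -m crank '[[[0,0,0],[0,0,-0.06],1],[[0,0,0],[0,0,-0.12],1],[[0,0,0],[0,0,-0.18],1],[[0,0,0],[0,0,-0.24],1],[[0,0,0],[0,0,-0.3],1],[[0,0,0],[0,0,-0.36],1],[[0,0,0],[0,0,-0.4],1],[[0,0,0],[0,0,-0.42],1],[[0,0,0],[0,0,-0.43],1],[[0,0,0],[0,0,-0.43],1]]'
python3 -c "
from rig import r;print(r.observe()['torque'])"
```

```text
clock: 32.53
ee_pos: [604.8, 86.1, 276.7]
tcp_rot: [3.139, 0.002, 2.37]
ft_force: [0.8, -0.5, 6.9]
width: 0.176
[-0.08970587  0.09356587 -0.11296861]
clock: 33.37
ee_pos: [604.7, 86.2, 276.7]
tcp_rot: [3.138, 0.001, 1.517]
ft_force: [0.2, 0.0, 7.8]
width: 0.178
[-0.00763428  0.06807828  0.91205608]
```

```bash
python3 -m crank '[[[0,0,0],[0,0,-0.015],1],[[0,0,0],[0,0,-0.015],1],[[0,0,0.006],[0,0,-0.01],1],[[0,0,0.012],[0,0,0],1],[[0,0,0.012],[0,0,0],1]]'
python3 -m crank '[[[0,0,0],[0,0,0],0.4],[[0,0,0],[0,0,0],0],[[0,0,0],[0,0,0],-0.5],[[0,0,0],[0,0,0],-0.5],[[0,0,0],[0,0,0],-0.5],[[0,0,0.1],[0,0,0],-0.5],[[0,0,0.25],[0,0,0],-0.5],[[0,0,0.3],[0,0,0],-0.5],[[0,0,0.3],[0,0,0],-0.5],[[0,0,0.3],[0,0,0],-0.5]]'
python3 snap.py d1e
```

```text
clock: 33.78
ee_pos: [604.3, 86.0, 277.2]
tcp_rot: [3.139, 0.0, 1.515]
ft_force: [4.6, -0.2, -5.0]
width: 0.178
clock: 34.62
ee_pos: [604.0, 86.1, 353.9]
tcp_rot: [3.139, -0.0, 1.513]
ft_force: [0.1, -0.3, -0.5]
width: 0.746
[603.26  86.09 352.25] [-3.1405  0.      1.5126]
```

View pics/d1e.png

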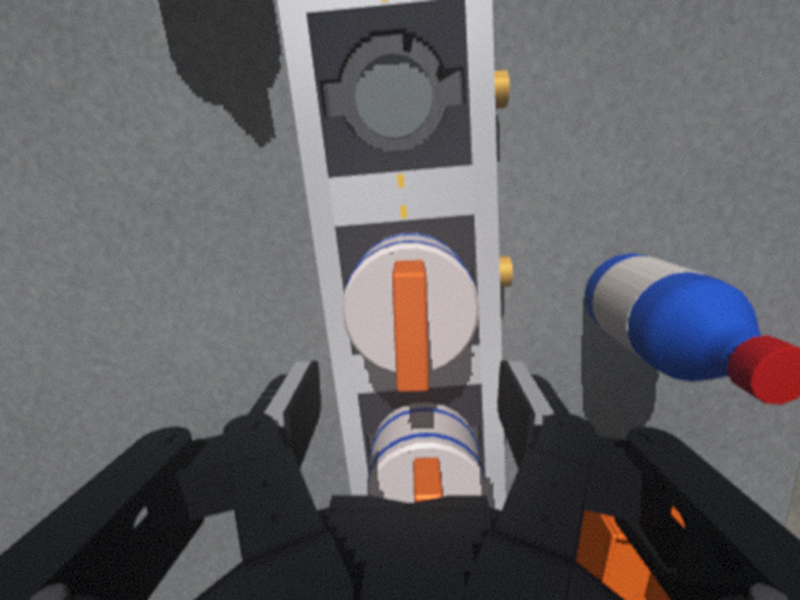

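Run:
```python
from h import *
c=ld("d1e")
for z in(138,150):
    q=[(393,276),(424,274),(428,389),(398,391)]
    P=np.array([W(c,*p,z) for p in q]);d=(P[0]+P[1]-P[2]-P[3]);print(z,P.mean(0),np.linalg.norm(d)/2,np.arctan2(d[1],d[0]))
print(quad(c,[(307,14),(465,0),(472,163),(330,177)]))
```

```text
138 [605.03129192  85.68684861 138.        ] 57.826728757086016 1.5510243073549859
150 [605.19475272  90.2765199  150.        ] 54.090271110847056 1.5510243073549843
(array([602.3, 205.7]), [89.4, 87.4, 88.8, 88.9])
```

```bash
python3 -m crank '[[[-0.336,0.78,0.06],[0,0,0.315],-1],[[-0.336,0.78,0.06],[0,0,0.315],-1],[[-0.336,0.78,0.06],[0,0,0.315],-1],[[-0.336,0.78,0.06],[0,0,0.315],-1],[[-0.336,0.78,0.06],[0,0,0.315],-1],[[-0.336,0.78,0.06],[0,0,0.315],-1],[[-0.336,0.78,0.06],[0,0,0.315],-1],[[-0.336,0.78,0.06],[0,0,0.315],-1],[[-0.336,0.78,0.06],[0,0,0.315],-1]]'
python3 snap.py e1
```

```text
clock: 35.42
ee_pos: [519.8, 279.9, 366.4]
tcp_rot: [-3.139, 0.0, 2.141]
ft_force: [-0.1, 0.6, -0.0]
width: 0.998
[520.08 279.67 366.71] [-3.1395e+00  2.0000e-04  2.1405e+00]
```

View pics/e1.png

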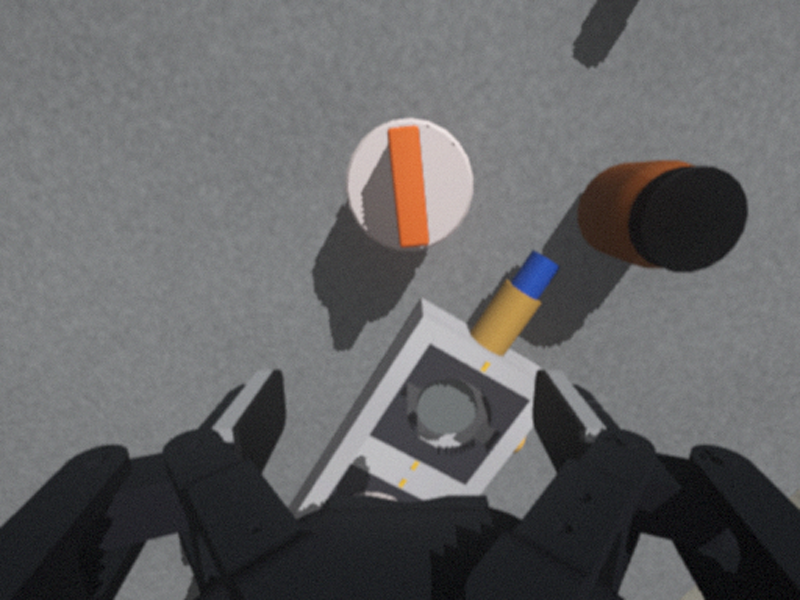

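Cartridge 0's bar has corners (388,127),(417,126),(428,244),(402,247).

```bash
python3 bar.py e1 '[[388,127],[417,126],[429,244],[402,246]]'
```

```text
(array([483.4, 334.9]), [14.3, 58.5, 14.4, 59.1])
yaw 2.254955211063073 shift/250 [-0.1466  0.2208] z -0.4428 turn/2 0.0572
```

```bash
python3 -m crank '[[[-0.147,0.221,0],[0,0,0.057],-1],[[-0.147,0.221,0],[0,0,0.057],-1],[[-0.147,0.221,-0.1],[0,0,0.057],-1],[[-0.147,0.221,-0.25],[0,0,0.057],-1],[[-0.147,0.221,-0.4],[0,0,0.057],-1],[[-0.147,0.221,-0.443],[0,0,0.057],-1],[[-0.147,0.221,-0.443],[0,0,0.057],-1],[[-0.147,0.221,-0.443],[0,0,0.057],-1]]'
python3 snap.py e1b
```

```text
clock: 36.13
ee_pos: [483.7, 335.5, 257.0]
tcp_rot: [-3.141, -0.0, 2.255]
ft_force: [0.4, -0.3, 0.7]
width: 0.999
[484.42 336.12 258.61] [3.1391e+00 4.0000e-04 2.2552e+00]
```

View pics/e1b.png

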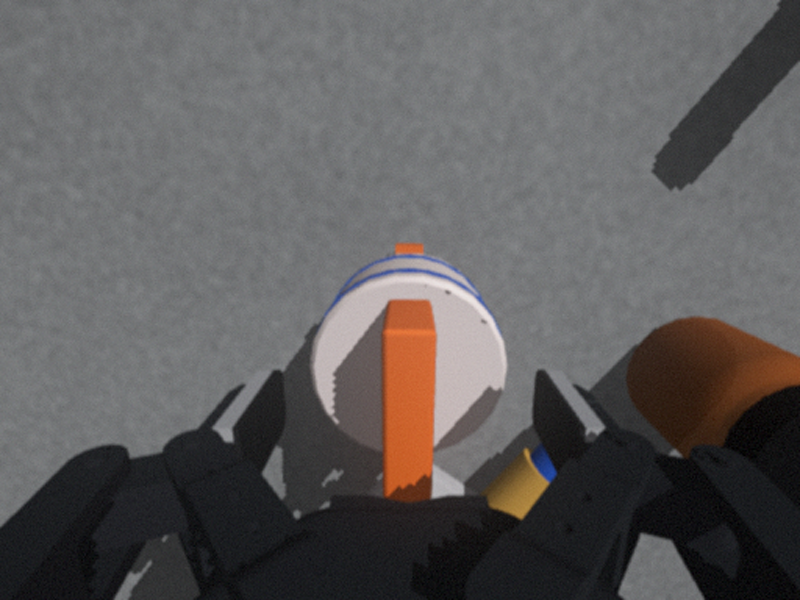

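```bash
python3 -m crank '[[[0,0,-0.008],[0,0,0],-1],[[0,0,-0.008],[0,0,0],1],[[0,0,-0.008],[0,0,0],1],[[0,0,-0.008],[0,0,0],1],[[0,0,-0.008],[0,0,0],1],[[0,0,-0.008],[0,0,0],1],[[0,0,-0.008],[0,0,0],1],[[0,0,-0.008],[0,0,0],1],[[0,0,-0.008],[0,0,0],1],[[0,0,-0.008],[0,0,0],1]]'
python3 -m crank '[[[0,0,0.1],[0,0,0],1],[[0,0,0.25],[0,0,0],1],[[0,0,0.4],[0,0,0],1],[[0,0,0.4],[0,0,0],1],[[0,0,0.4],[0,0,0],1]]'
```

```text
clock: 37.02
ee_pos: [483.0, 336.4, 255.4]
tcp_rot: [3.141, 0.0, 2.257]
ft_force: [-0.8, -0.2, 3.2]
width: 0.18
clock: 37.43
ee_pos: [483.9, 336.9, 357.6]
tcp_rot: [3.136, 0.001, 2.257]
ft_force: [0.1, 0.2, -2.8]
width: 0.176
```

```bash
python3 -m crank '[[[0.2,-0.2,0],[0,0,0.15],1],[[0.472,-0.522,0],[0,0,0.457],1],[[0.472,-0.522,0],[0,0,0.457],1],[[0.472,-0.522,0],[0,0,0.457],1],[[0.472,-0.522,0],[0,0,0.457],1],[[0.472,-0.522,0],[0,0,0.457],1],[[0.472,-0.522,0],[0,0,0.457],1],[[0.472,-0.522,0],[0,0,0.457],1],[[0.472,-0.522,0],[0,0,0.457],1],[[0.472,-0.522,0],[0,0,0.457],1]]'
python3 snap.py e1c;python3 snap.py e1c
```

```text
clock: 38.27
ee_pos: [600.0, 205.5, 352.2]
tcp_rot: [-3.14, -0.005, -3.114]
ft_force: [-0.5, 0.2, -2.8]
width: 0.179
[600.19 205.7  352.79] [-3.1407 -0.0039 -3.1138]
[600.37 205.83 353.36] [-3.1409e+00 -2.9000e-03 -3.1135e+00]
```

View pics/e1c.png

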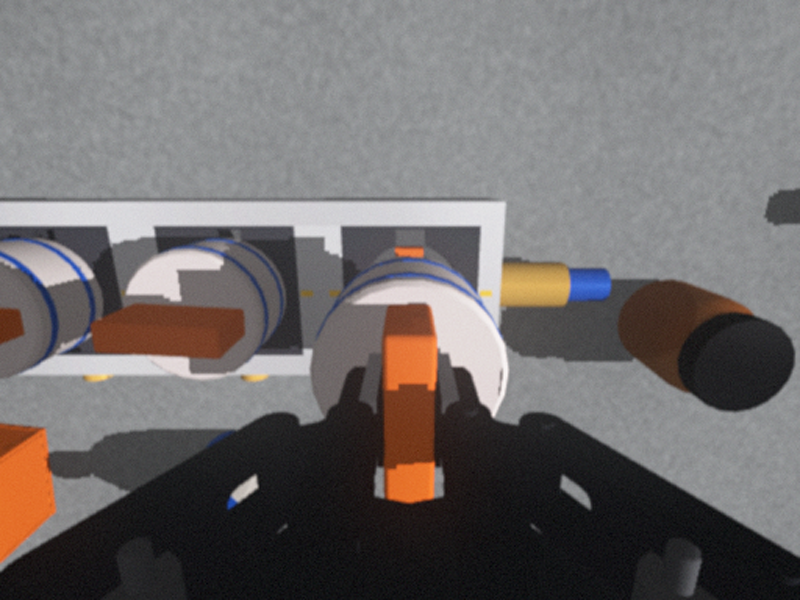

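```bash
python3 -m crank '[[[0,0,-0.08],[0,0,0],1],[[0,0,-0.16],[0,0,0],1],[[0,0,-0.2],[0,0,0],1],[[0,0,-0.22],[0,0,0],1],[[0,0,-0.235],[0,0,0],1],[[0,0,-0.235],[0,0,0],1],[[0,0,-0.235],[0,0,0],1]]'
python3 snap.py e1d
```

```text
clock: 38.95
ee_pos: [601.4, 206.0, 297.1]
tcp_rot: [3.141, 0.001, -3.112]
ft_force: [-0.1, -1.2, -2.6]
width: 0.177
[601.53 206.03 297.45] [ 3.1411e+00  2.0000e-03 -3.1125e+00]
```

View pics/e1d.png

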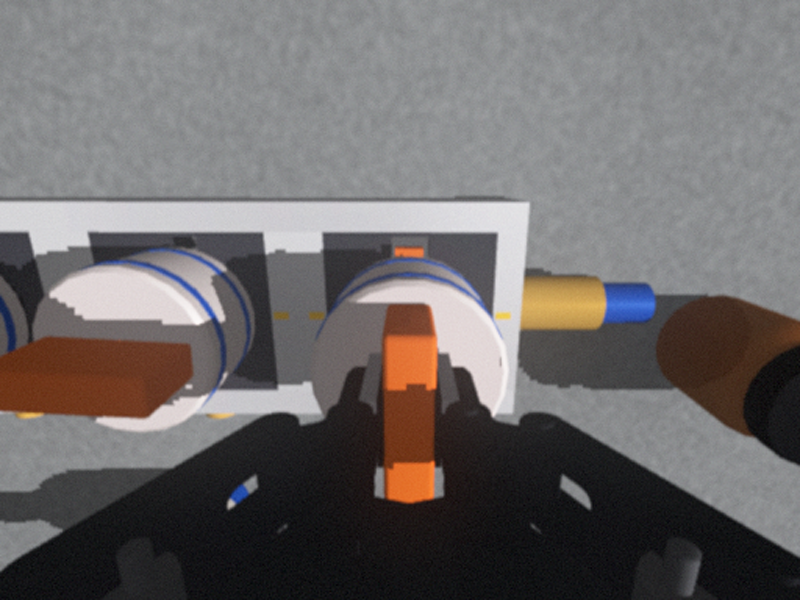

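```bash
python3 -m crank '[[[0,0,-0.02],[0,0,0],1],[[0,0,-0.035],[0,0,0],1],[[0,0,-0.05],[0,0,0],1],[[0,0,-0.065],[0,0,0],1],[[0,0,-0.081],[0,0,0],1],[[0,0,-0.081],[0,0,0],1],[[0,0,-0.081],[0,0,0],1]]'
```

```text
clock: 39.58
ee_pos: [602.1, 206.1, 277.6]
tcp_rot: [3.141, 0.004, -3.112]
ft_force: [0.5, -0.2, 6.4]
width: 0.18
```

```bash
python3 -m crank '[[[-0.002,0,-0.004],[0,0,-0.06],1],[[-0.002,0,-0.004],[0,0,-0.12],1],[[-0.002,0,-0.004],[0,0,-0.18],1],[[-0.002,0,-0.004],[0,0,-0.24],1],[[-0.002,0,-0.004],[0,0,-0.3],1],[[-0.002,0,-0.004],[0,0,-0.36],1],[[-0.002,0,-0.004],[0,0,-0.4],1],[[-0.002,0,-0.004],[0,0,-0.4],1]]'
python3 -c "
from rig import r;print(r.observe()['torque'])"
python3 -m crank '[[[0,0,0],[0,0,-0.06],1],[[0,0,0],[0,0,-0.12],1],[[0,0,0],[0,0,-0.18],1],[[0,0,0],[0,0,-0.24],1],[[0,0,0],[0,0,-0.3],1],[[0,0,0],[0,0,-0.36],1],[[0,0,0],[0,0,-0.4],1],[[0,0,0],[0,0,-0.42],1],[[0,0,0],[0,0,-0.435],1],[[0,0,0],[0,0,-0.435],1]]'
python3 -c "
from rig import r;print(r.observe()['torque'])"
```

```text
clock: 40.25
ee_pos: [601.3, 206.1, 276.8]
tcp_rot: [3.139, 0.002, 2.368]
ft_force: [-0.5, 0.4, 6.3]
width: 0.177
[-0.01706423 -0.01979675 -0.09505984]
clock: 41.08
ee_pos: [601.4, 206.3, 276.8]
tcp_rot: [3.138, 0.001, 1.507]
ft_force: [1.1, -0.2, 5.2]
width: 0.177
[ 0.04059132 -0.01678498  1.52060134]
```

```bash
python3 -m crank '[[[0,0,0.006],[0,0,0],1],[[0,0,0.012],[0,0,0.01],1],[[0,0,0.012],[0,0,0.01],1]]'
python3 -m crank '[[[0,0,0],[0,0,0],0.4],[[0,0,0],[0,0,0],0],[[0,0,0],[0,0,0],-0.5],[[0,0,0],[0,0,0],-0.5],[[0,0,0],[0,0,0],-0.5],[[0,0,0.1],[0,0,0],-0.5],[[0,0,0.25],[0,0,0],-0.5],[[0,0,0.35],[0,0,0],-0.5],[[0,0,0.35],[0,0,0],-0.5],[[0,0,0.35],[0,0,0],-0.5]]'
python3 snap.py e1e
```

```text
clock: 41.33
ee_pos: [601.1, 206.0, 277.3]
tcp_rot: [3.138, -0.0, 1.524]
ft_force: [3.9, 1.4, -4.7]
width: 0.174
clock: 42.17
ee_pos: [601.2, 206.0, 368.2]
tcp_rot: [3.137, -0.002, 1.52]
ft_force: [0.8, -0.1, -0.2]
width: 0.753
[600.32 205.77 366.02] [ 3.1411e+00 -3.0000e-04  1.5205e+00]
```

View pics/e1e.png

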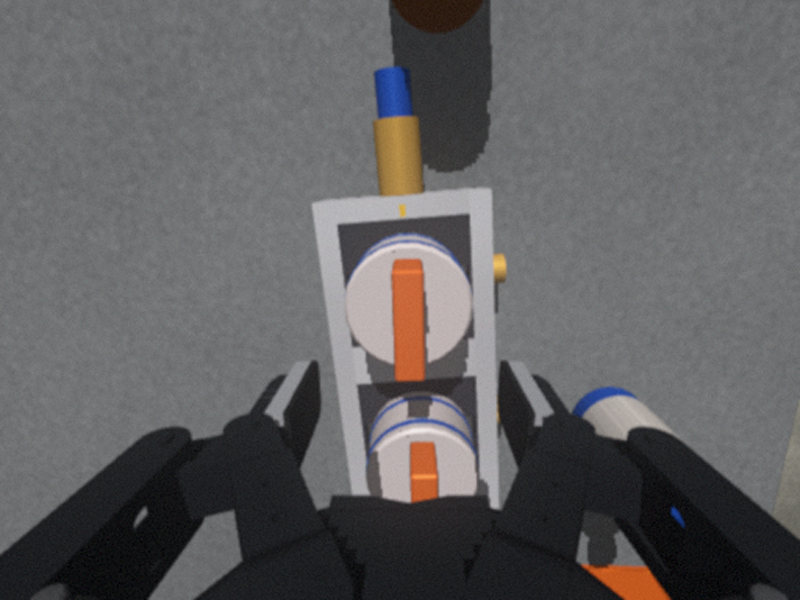

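All three look locked. Next I'll triangulate the valve ball from the stored views.

Run:
```python
from h import *
obs=[("s1",(45,68)),("c2e",(150,238)),("s0",(719,356)),("c2f",(40,248)),("c2i",(337,492))]
f=lambda X:np.concatenate([(proj(ld(n),X)[0]+.5)/.64-.5-uv for n,uv in obs])
s=least_squares(f,[560,-147,142],loss="soft_l1");print(s.x,f(s.x).reshape(-1,2).round(1))
from rig import r
obs2=[]
for n in("top","scene"):
    c=r.camera(n);k=[(x[1].tolist(),x[2]) for x in comps(red(c)) if x[1][4]<120];print(n,k, proj(c,s.x))
cv2.imwrite("pics/t9.png",cv2.resize(r.camera("top")["color"][:,:,::-1],(800,600)))
```

```text
[ 560.76721983 -144.54543481  144.15934771] [[-0.   2.1]
 [ 1.7 -0.2]
 [-4.3 -0.2]
 [-6.  -0.3]
 [-0.8  2. ]]
top [([223, 123, 11, 12, 97], array([227.86597938, 128.05154639])), ([303, 207, 10, 9, 73], array([307.45205479, 210.95890411]))] [[307.29073745 211.18808562]]
scene [([246, 104, 12, 11, 71], array([251.53521127, 109.66197183])), ([219, 114, 12, 11, 57], array([224.84210526, 119.49122807])), ([249, 144, 6, 6, 32], array([251.5, 146.5])), ([211, 223, 10, 10, 82], array([215.48780488, 227.31707317]))] [[251.55276311 146.08125641]]
```

View pics/t9.png

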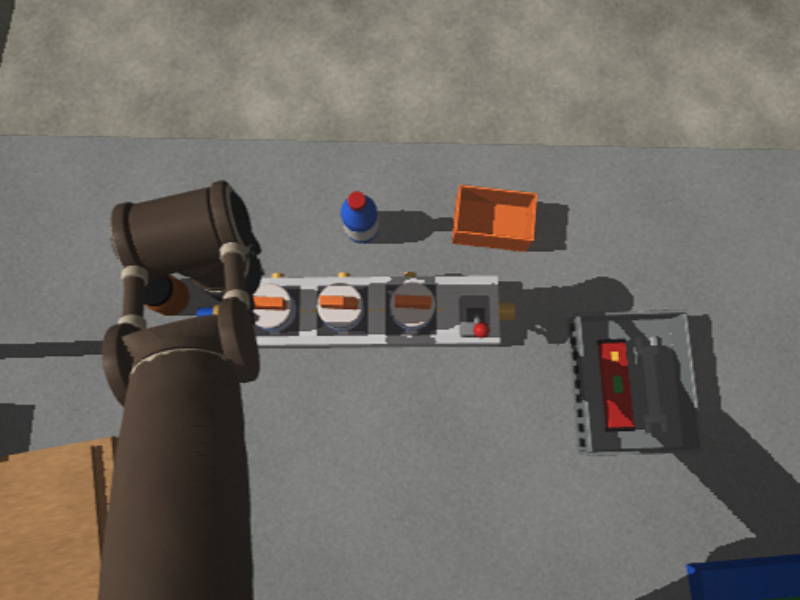

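```bash
python3 -m crank '[[[-0.4,-0.7,0],[0,0,0.02],1],[[-0.4,-0.7,0],[0,0,0.02],1],[[-0.4,-0.7,0],[0,0,0.02],1],[[-0.4,-0.7,0],[0,0,0.02],1],[[-0.4,-0.7,0],[0,0,0.02],1],[[-0.4,-0.7,0],[0,0,0.02],1],[[-0.4,-0.7,0],[0,0,0.02],1]]'
python3 -m crank '[[[0,-0.7,0],[0,0,0],1],[[0,-0.7,0],[0,0,0],1],[[0,-0.7,0],[0,0,0],1],[[0,-0.7,0],[0,0,0],1],[[0,-0.7,-0.1],[0,0,0],1],[[0,-0.7,-0.2],[0,0,0],1],[[0,-0.7,-0.25],[0,0,0],1],[[0,-0.7,-0.25],[0,0,0],1],[[0,-0.7,-0.25],[0,0,0],1]]'
python3 snap.py v1
python3 - <<'E'
from h import *
from rig import r
cv2.imwrite("pics/v1s.png",cv2.resize(r.camera("scene")["color"][60:250,130:380,::-1],(780,593),interpolation=cv2.INTER_CUBIC))
E
```

```text
clock: 42.95
ee_pos: [499.2, 29.6, 364.2]
tcp_rot: [-3.139, -0.0, 1.557]
ft_force: [0.5, -0.1, 0.1]
width: -0.002
clock: 43.7
ee_pos: [500.8, -143.3, 301.7]
tcp_rot: [-3.139, -0.001, 1.562]
ft_force: [0.2, 0.5, -0.1]
width: -0.005
[ 501.35 -143.5   302.98] [-3.1415e+00 -3.0000e-04  1.5620e+00]
```

View pics/v1s.png

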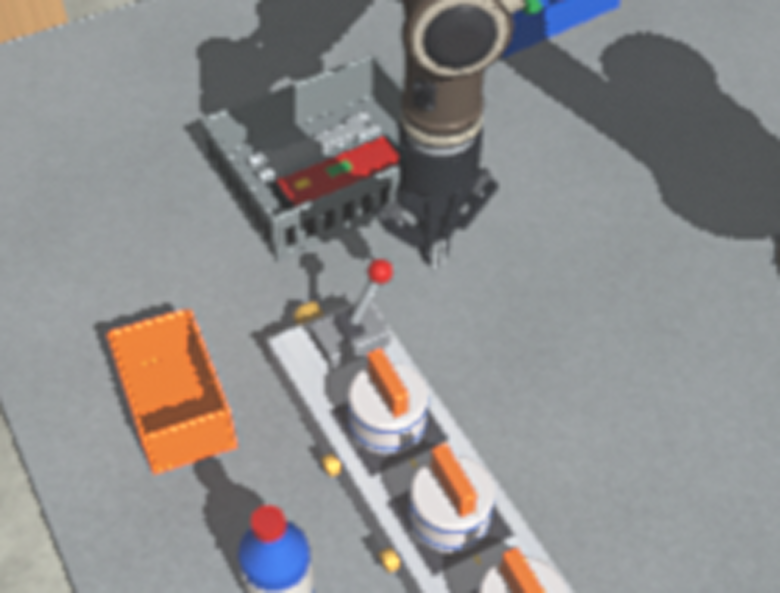

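View pics/v1.png

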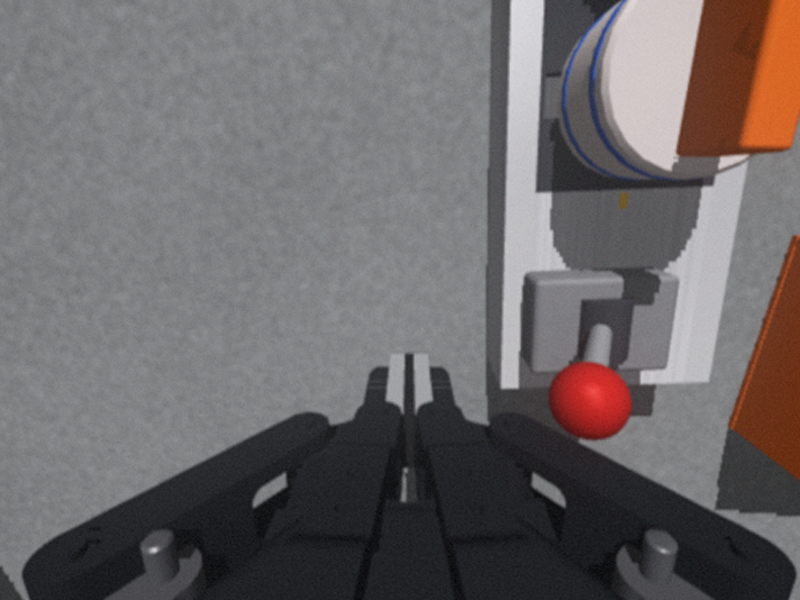

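Run:
```python
from h import *
c=ld("v1")
print(W(c,590,400,144),W(c,590,400,138))
print((proj(c,[501,-143.5,131])+.5)/.64)
```

```text
[ 561.44824714 -145.32436033  144.        ] [ 564.30082414 -148.74543825  138.        ]
[[412.11747798 379.30567753]]
```

```bash
python3 -m crank '[[[0.08,0,0],[0,0,0],1],[[0.13,0,0],[0,0,0],1],[[0.18,0,0],[0,0,0],1],[[0.23,0,0],[0,0,0],1],[[0.28,0,0],[0,0,0],1],[[0.33,0,0],[0,0,0],1],[[0.38,0,0],[0,0,0],1],[[0.42,0,0],[0,0,0],1],[[0.42,0,0],[0,0,0],1]]'
python3 snap.py v2
```

```text
clock: 44.55
ee_pos: [607.5, -143.7, 304.4]
tcp_rot: [3.138, 0.001, 1.562]
ft_force: [-0.2, 0.9, 0.9]
width: 0.001
[ 606.64 -143.78  304.12] [3.1393e+00 7.0000e-04 1.5619e+00]
```

View pics/v2.png

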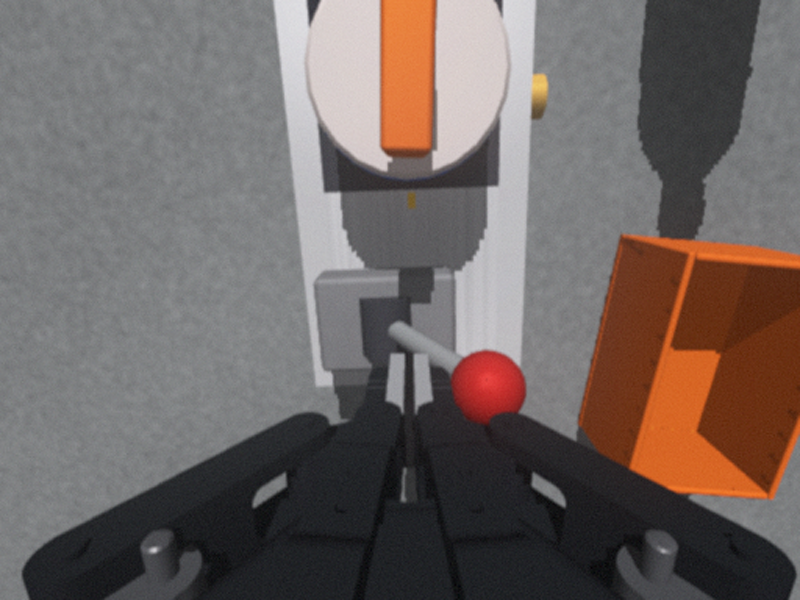

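```bash
python3 -m crank '[[[0.03,0,0],[0,0,0],1],[[0.05,0,0],[0,0,0],1],[[0.06,0,0],[0,0,0],1],[[0.06,0,0],[0,0,0],1]]'
python3 -m crank '[[[0.01,0,0],[0,0,0],1],[[0.02,0,0],[0,0,0],1],[[0.02,0,0],[0,0,0],1]]'
python3 -m crank '[[[0.01,0,0],[0,0,0],1],[[0.02,0,0],[0,0,0],1],[[0.02,0,0],[0,0,0],1]]'
python3 snap.py v3
```

```text
clock: 44.93
ee_pos: [614.4, -144.1, 303.2]
tcp_rot: [-3.115, -0.002, 1.562]
ft_force: [-24.0, -1.3, 17.9]
width: -0.002
clock: 45.18
ee_pos: [616.6, -144.3, 303.1]
tcp_rot: [-3.104, -0.003, 1.563]
ft_force: [-35.1, 0.1, 25.2]
width: 0.002
clock: 45.43
ee_pos: [618.8, -144.4, 303.0]
tcp_rot: [-3.093, -0.004, 1.563]
ft_force: [-45.0, 0.5, 33.3]
width: -0.002
[ 618.73 -144.38  303.  ] [-3.0934 -0.0037  1.5631]
```

View pics/v3.png

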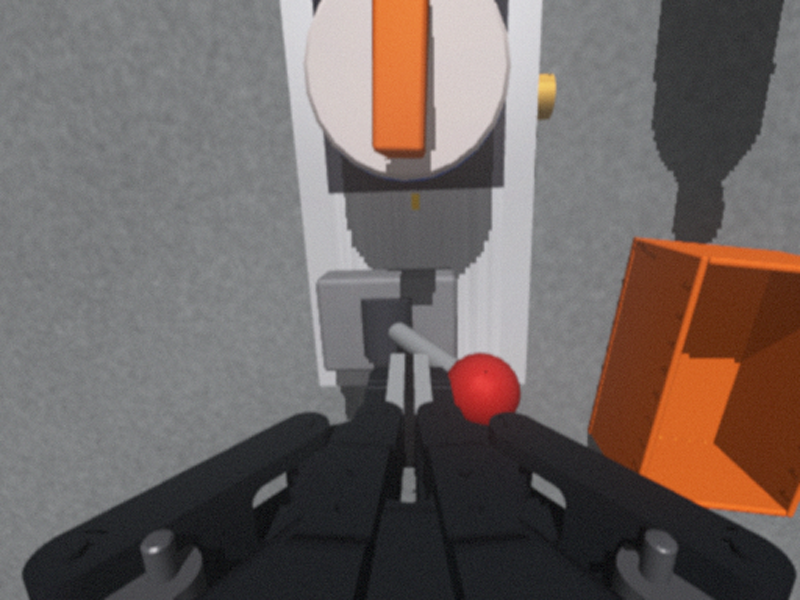

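The lever is hard against its stop. The wrist force reached about 55 N, more than I needed, because I issued those three pushes together without a force check between them. Backing off now.

```bash
python3 -m crank '[[[-0.08,0,0],[0,0,0],1],[[-0.2,0,0],[0,0,0],1],[[-0.3,0,0],[0,0,0],1],[[-0.45,0,0],[0,0,0],1],[[-0.45,0,0.15],[0,0,0],1],[[-0.45,0,0.3],[0,0,0],1],[[-0.45,0,0.4],[0,0,0],1],[[-0.45,0,0.4],[0,0,0],1]]'
python3 -m crank '[[[-0.1,-0.6,0],[0,0,0],-1],[[-0.3,-0.6,0],[0,0,0],-1],[[-0.3,-0.6,0],[0,0,0],-1],[[-0.3,-0.6,0],[0,0,0],-1],[[-0.3,-0.6,0],[0,0,0],-1],[[-0.3,-0.6,0],[0,0,0],-1]]'
python3 - <<'E'
from h import *
from rig import r
for n in("top","scene"):
    c=r.camera(n);cv2.imwrite(f"pics/f_{n}.png",cv2.resize(c["color"][:,:,::-1],(800,600),interpolation=cv2.INTER_CUBIC))
    print(n,[(x[1].tolist(),x[2].round(1)) for x in comps(red(c)) if x[1][4]<120])
E
```

```text
clock: 46.15
ee_pos: [519.6, -144.9, 410.4]
tcp_rot: [3.129, 0.005, 1.56]
ft_force: [0.9, 0.6, 0.9]
width: -0.001
clock: 46.65
ee_pos: [441.6, -296.1, 403.2]
tcp_rot: [3.141, 0.0, 1.556]
ft_force: [1.1, 0.4, 0.4]
width: 0.846
top [([223, 123, 11, 11, 95], array([227.9, 127.9])), ([302, 177, 9, 10, 66], array([306.4, 181.7]))]
scene [([218, 113, 32, 15, 59], array([233.5, 119.7])), ([227, 153, 7, 7, 39], array([229.9, 156.1])), ([211, 222, 10, 11, 83], array([215.5, 227.3]))]
```

View pics/f_top.png

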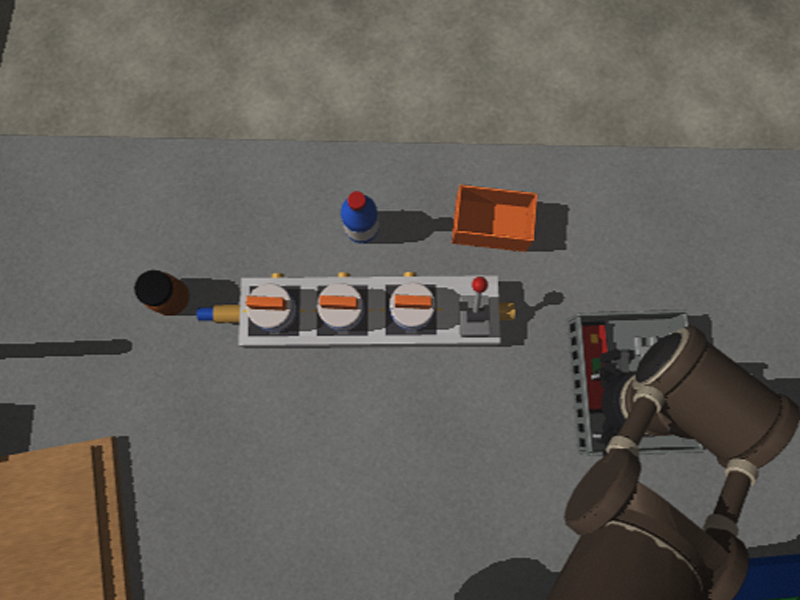

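View pics/f_scene.png

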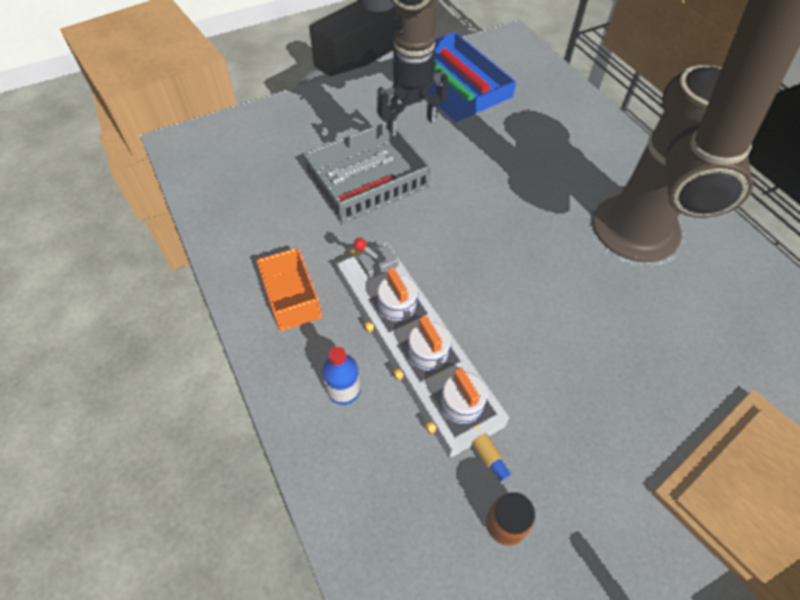

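The level has moved a few cm toward the crate's wall (the announced knock) but is still inside. I'll verify the valve angle, the cartridge heights and the crate contents.

Run:
```python
from h import *
from rig import r
ct,cs=r.camera("top"),r.camera("scene")
f=lambda X:np.concatenate([proj(ct,X)[0]-(306.4,181.7),proj(cs,X)[0]-(229.9,156.1)])
s=least_squares(f,[650,-143,142]);print("ball",s.x,s.fun)
g=lambda X:np.concatenate([proj(ct,X)[0]-(307.4,211),proj(cs,X)[0]-(251.5,146.5)])
print("ball before",least_squares(g,[560,-143,142]).x)
# drum/bar check: project locked bar outline (z 104..138) and unlocked (116..150) vs orange masks
for n,(x,y,a) in dict(s2=(608.4,-34,1.54),s1=(605,86.2,1.55),s0=(601.9,206.1,1.55)).items():
    for z in(138,150):
        t=[]
        for c in(ct,cs):
            m=orange(c);h=hull(c,box((x,y,a),z-34,z,60,16))
            k=np.zeros(m.shape,np.uint8);cv2.fillConvexPoly(k,np.round(h).astype(np.int32),1)
            q=h.reshape(-1,2).mean(0);near=min(comps(m,30),key=lambda j:np.hypot(*(j[2]-q)))[0]
            t.append(round(float((k.astype(bool)&near).sum()/(k.astype(bool)|near).sum()),2))
        print(n,z,"IoU top,scene",t)
c=r.camera("wrist");cv2.imwrite("pics/fw.png",cv2.resize(c["color"][:,:,::-1],(800,600)))
cv2.imwrite("pics/fs.png",cv2.resize(cs["color"][80:300,190:340,::-1],(409,600),interpolation=cv2.INTER_CUBIC))
```

```text
ball [ 636.43891235 -143.12458874  139.79998242] [-0.12817072  0.15221018 -0.22672609 -0.07762139]
ball before [ 561.28724262 -144.866826    142.34108605]
s2 138 IoU top,scene [0.6, 0.45]
s2 150 IoU top,scene [0.6, 0.41]
s1 138 IoU top,scene [0.56, 0.41]
s1 150 IoU top,scene [0.55, 0.39]
s0 138 IoU top,scene [0.56, 0.4]
s0 150 IoU top,scene [0.55, 0.4]
```

View pics/fw.png

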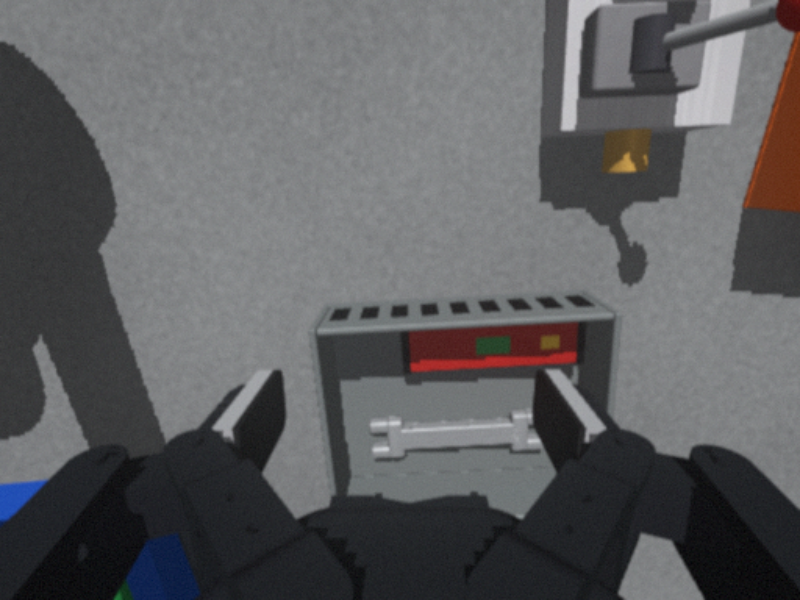

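View pics/fs.png

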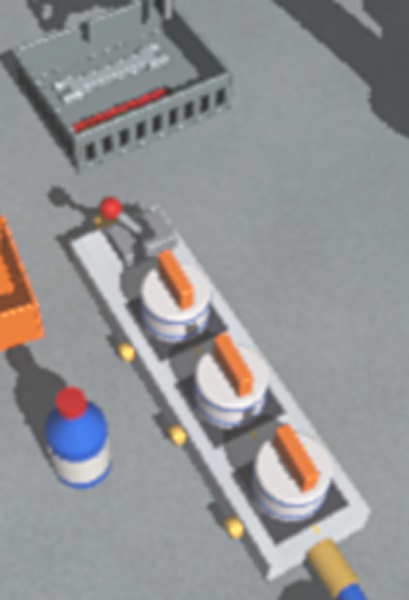

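Run:
```python
from h import *
c=ld("e1e")
for z in(138,150):
    P=np.array([W(c,*p,z) for p in[(393,271),(424,271),(425,380),(396,380)]]);d=(P[0]+P[1]-P[2]-P[3]);print(z,P.mean(0),np.linalg.norm(d)/2,np.arctan2(d[1],d[0]))
from rig import r
print(r.job_done())
```

```text
138 [602.14589827 204.31482813 138.        ] 58.38654104550782 1.5387138658167672
150 [602.27334499 208.6544387  150.        ] 54.88557416882973 1.5387138658167678
the job is handed in; nothing more can be done
None
```

The job is handed in at about 47 s: both tools are in the crate, all three cartridges are fitted and locked, and the valve lever is over. The bin, bottle and jar were not touched. The hand-in reports no verdict.

**Cartridges:** I pushed each one down against the spring and turned it clockwise until the wrist torque rose (about 0.9 to 1.6 N·m) at the stop. In close wrist views after release, the bars measure 58 mm if their tops are at the locked height of 138 mm. At the unlocked height they would measure about 54 mm, and a bar is 60 mm long. The bars sit 3–4° past the yellow marks. A separate height check by overlaying outlines on the fixed cameras could not tell locked from unlocked.

**Valve:** The red ball moved 75 mm away from the robot, against 77 mm expected for full travel, and the lever was pressed to its stop.

**Disagreements and flaws:**
- **Valve push:** the last push reached a wrist force of about 55 N, more than needed. I had sent three pushes together without checking the force between them. From the geometry the load was on the fingertips, not the gripper's body, and it stayed under the 120 N wrist limit.
- **Level:** it moved a few centimetres inside the crate after I put it there, when the robot was not near it. In the last view it and the spanner both lie inside.

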